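# Stack spacers on a mirror-support arbor and seat them

### The job

On the mirror-support fixture, thread the three metal spacer rings onto the upright arbor one after another, thickest first at the bottom, then the medium one, then the thinnest on top. Then push the stack down, together with the stiff sliding carrier under it, until it is fully home on its spring seat, keep a steady push of about 20 N on it for a second, and let go. Be gentle with the arbor: never load it with more than 30 N; leave the other things on the bench where they are.

Things in the scene. Friction and masses are not known exactly. Their poses are not given: they have to be found in the camera images.
- arbor_tip (a point): centre of the top end of the fixture's fixed upright steel arbor: diameter 18.5 mm, its top 4 mm tapering to 13 mm diameter, standing on an aluminium foot plate 130 x 100 x 12 mm on the bench; the tip is 99 mm above the bench. z points up along the arbor
- carrier_top (a point): centre of the top face of the grey plastic carrier, a disc of diameter 36 mm, 16 mm high, that slides on the arbor with a drag of about 5 N and stays where it is left. It starts 5 to 11 mm above its home. At home it stands on a stiff spring pack (about 12 N per mm) and its top face is 59 mm below the arbor's tip; with the spacers stacked on it fully home the top of the stack is 17 mm below the tip
- thick_centre (a point): plain flat aluminium spacer ring, outer diameter 46 mm, bore 20 mm, thickness 20 mm (the thickest of three, otherwise alike); starts lying flat on the pad, mass about 73 g. The point is at its centre, half-way up; z is its axis
- medium_centre (a point): plain flat aluminium spacer ring, outer diameter 46 mm, bore 20 mm, thickness 14 mm (the middle one of three, otherwise alike); starts lying flat on the pad, mass about 51 g. The point is at its centre, half-way up; z is its axis
- thin_centre (a point): plain flat aluminium spacer ring, outer diameter 46 mm, bore 20 mm, thickness 8 mm (the thinnest of three, otherwise alike); starts lying flat on the pad, mass about 29 g. The point is at its centre, half-way up; z is its axis
- thick_spacer: the thickest ring (as thick_centre); origin at the centre of its underside
- medium_spacer: the middle ring (as medium_centre); origin at the centre of its underside
- thin_spacer: the thinnest ring (as thin_centre); origin at the centre of its underside
- arbor: the fixture: foot plate with arbor, spring pack and carrier, fixed to the bench; origin under the middle of the foot plate, on the arbor's axis
- pad: black rubber parts pad fixed to the bench, 190 x 330 x 4 mm, on which the spacers lie, about 110 mm apart along its long (y) side; origin at the centre of its underside
- bottle: closed white plastic bottle, 56 mm diameter, 130 mm tall, a bystander; origin at the centre of its underside
- hex_driver: hand screwdriver lying on the bench, a bystander; origin near its middle
- glass_sample: amber glass disc, 60 mm diameter, 15 mm high, a bystander; origin at the centre of its underside
- gauge_block: steel block 50 x 30 x 20 mm, a bystander; origin at the centre of its underside
There are look-alikes about, which are no part of the job. What is meant by the arbor is not blue, brown or turquoise, and is the smaller of those in its own colour.

How it is judged:
By the outcome, as a careful person would: the job done as asked, in the order asked, and still so for the second after the job is handed in, with the robot touching nothing.
It also fails if it takes over 72 s, if anything falls off the work surface, if the arm or the gripper's body presses on something with over 40 N, if the wrist force passes 120 N, or if a joint passes its speed limit or range.

### The arm

A 6-joint arm with a two-finger parallel gripper is mounted at the origin on the work surface. World frame = base frame: x ahead of the robot, y to its left, z up, the work surface at z = 0. Lengths are in m, angles in rad, forces in N, time in s.
With the tool pointing down it reaches from about 0.35 to 0.975 m from the base axis. Payload 4.9 kg.
Tool frame: the origin (TCP) lies at the very end of the fingers, on their centre line; the grasp point (between the pads) lies behind it (manip.grip_depth is the z of the grasp point in the tool frame, in m); z points along the fingers, y is the direction in which the jaws open and shut (so a half turn about z gives the same grasp; the last joint's range is limited). The gripper opens to 85 mm and grips with 20 to 120 N. Pads are 22 mm wide; open, the fingers measure 114 mm over their backs; the gripper's body (76 mm by 85 mm) begins 54 mm behind the grasp point. The pads swing forward as they close: fully open they stand 13 mm farther back than shut.
Start: joints at [1.227, 0.053, 1.613, -0, 1.476, -0.119], TCP at [0.139, 0.609, 0.231] pointing down, gripper open.
Joint ranges: [-3.01, 3.01], [-1.01, 2.22], [0.06, 2.58], [-1.02, 4.17], [0.09, 2.62], [-3.14, 3.14]. Speed limits (rad/s): [2.57, 2.57, 3.14, 3.14, 3.14, 3.14].

### API

Orientations are given as a unit quaternion [w, x, y, z].
In Python, from plant import state, optics, manip, silhouettes, place_of gives the robot as it stands. The module is installed in compiled form; this text tells all that it offers.
- The arm moves only by the tool jog_arm, never from a script. Its argument "increments" is a list of rows, each an object with "slide": the shift along the tool's x, y, z in mm, a list of three; "rotation": the turn, a rotation vector about the tool's x, y, z in degrees, a list of three. A call has 1 to 20 rows; each row shifts and turns the commanded pose from where the row before left it, along the tool's axes as they then stand; what a row does not reach is not made up. A row lasts 1/12 s, in which the tool goes at most 41.7 mm and 7.16 degrees, less where a joint would pass 70% of its speed; a pose out of reach is approached as far as the arm can. A call with a gripper value outside its range is refused whole. "fingers" is the opening, from 0 (shut) to 1 (fully open), set as the call begins (left out, the last holds). The fingers move at their own pace and stop on an object; the grip force is fixed at half the most. Time passes only in rows, so rows that do not move let the fingers close. It gives the time, the measured TCP pose, the force and the opening at its end, in the units of the state.
- state(): the state, without advancing time (a new reading comes with each control period).
- optics.grab_frame(name): name is "side" or "top"; returns a dict with "frame" (400x640x3 uint8, blue, green, red), "camera_matrix" (3x3 intrinsics, pixels), "R" (3x3) and "t" (3): a world point X has camera coordinates R X + t. Camera axes: x right, y down, z forward; pixel columns grow to the right and rows downward; lengths in m; the calibration is good to about 2 mm. A picture is of the moment at which its call begins. There is no depth.
- manip.job_done(): hands the job in, once; it reports no verdict.
Trained networks look in the newest picture that a camera, given by its name, has taken for a name from the list of things; names that differ only in an ending like _2 or _b are one class to them, and where a whole thing is asked for, a point or a joint stands for the part that bears it (a point fixed in the world has none). Each returns a list of dicts, best first, with "score" (0 to 1); they miss things now and then, are a little off and sometimes report something else, mostly with a low value. They report only what shows in the picture. A call takes as long as a camera call. They do not tell look-alikes from the thing itself.
- silhouettes(thing, camera): "mask" (400x640 bool, what is visible of it) and "bbox" ([left, top, right, bottom] in pixels, round what is visible of it).
- place_of(thing, camera): "uv" ([column, row] in pixels: a listed point, or the origin of a listed thing).
The state is a dict: "time": time; "joint_pos": joint angles; "joint_vel": joint speeds; "joint_efforts": joint torques, N m; "tool_pos": TCP position; "tool_rot": TCP orientation; "contact_force": force on the tool from outside, world axes, zero at the start; "ft_torque": the same for the moment, N m; "gripper_width": opening from 0.0 (shut) to 1.0 (fully open).
Only numpy, scipy, OpenCV 4.12 (cv2) and the standard library are available. Lean on these libraries where they do the work, as an engineer would, in place of code of your own. Each camera call takes 0.05 s, during which the arm holds its last target.

## Working session

There is one attempt and no reset: what is moved stays moved. The work goes in short steps, Python scripts to look and compute and a tool call to move; the robot and the scene stay as the last step left them, time stands still between calls to the robot, and variables do not carry over. Pictures are saved under pics/ and viewed, and the job is handed in when it is done.

Besides the shell and the picture viewer there is one more tool, called after "Emit:" as name(argument=value, ...), one argument or row to a line, values as JSON. jog_arm: Moves the arm, as the interface text tells. Its arguments: {"type":"object","properties":{"increments":{"type":"array","items":{"type":"object","properties":{"slide":{"type":"array","items":{"type":"number"}},"rotation":{"type":"array","items":{"type":"number"}}}}},"fingers":{"type":"number"}},"required":["increments"]}

```bash
mkdir -p pics; ls
cat > h.py <<'E'
import numpy as np, cv2
from plant import state, optics, manip, silhouettes, place_of
def ray(f,uv):
    K,R,t=[np.array(f[k]) for k in("camera_matrix","R","t")]
    d=R.T@np.linalg.solve(K,[uv[0],uv[1],1.]); return -R.T@t,d/np.linalg.norm(d)
def atz(f,uv,z):
    o,d=ray(f,uv); return o+d*(z-o[2])/d[2]
def proj(f,X):
    K,R,t=[np.array(f[k]) for k in("camera_matrix","R","t")]
    p=K@(R@np.array(X)+t); return p[:2]/p[2]
def tri(fs,uvs):
    A=np.zeros((3,3));b=np.zeros(3);L=[]
    for f,uv in zip(fs,uvs):
        o,d=ray(f,uv);P=np.eye(3)-np.outer(d,d);A+=P;b+=P@o;L.append((o,d,P))
    x=np.linalg.solve(A,b); return x,[round(1000*np.linalg.norm(P@(x-o)),1) for o,d,P in L]
E
python3 - <<'E'
from h import *
s=state();print({k:np.round(v,3).tolist() for k,v in s.items()}, manip.grip_depth)
for c in("side","top"):
    f=optics.grab_frame(c);cv2.imwrite(f"pics/a_{c}.png",f["frame"])
    print(c,np.round(f["camera_matrix"],1).tolist(),np.round(f["R"],3).tolist(),np.round(f["t"],3).tolist())
    for n in["arbor_tip","carrier_top","thick_centre","medium_centre","thin_centre","bottle","glass_sample","gauge_block","hex_driver","pad"]:
        print(n,[(np.round(r["uv"],1).tolist(),round(r["score"],2)) for r in place_of(n,c)][:6])
E
```

```text
pics
{'time': 0.0, 'joint_pos': [1.227, 0.053, 1.614, 0.0, 1.476, -0.119], 'joint_vel': [0.0, -0.0, 0.0, -0.001, -0.0, 0.001], 'joint_efforts': [-0.002, -39.369, -37.017, -0.0, 0.007, -0.0], 'tool_pos': [0.139, 0.609, 0.23], 'tool_rot': [-0.0, 0.112, 0.994, -0.001], 'contact_force': [-0.247, 0.845, 0.859], 'ft_torque': [-0.02, -0.024, -0.002], 'gripper_width': 0.997} -0.0187
side [[477.2, 0.0, 321.6], [0.0, 477.2, 202.9], [0.0, 0.0, 1.0]] [[-0.976, -0.217, 0.016], [-0.15, 0.619, -0.771], [0.158, -0.754, -0.637]] [0.488, 0.057, 1.613]
arbor_tip [([241.5, 216.9], 0.7), ([368.4, 186.3], 0.69), ([324.1, 306.2], 0.67), ([393.9, 250.4], 0.65), ([311.0, 226.7], 0.63), ([311.6, 213.8], 0.58)]
carrier_top [([366.6, 193.8], 0.5), ([322.4, 327.0], 0.48), ([393.5, 264.6], 0.44), ([240.6, 229.5], 0.43), ([310.6, 227.1], 0.38), ([248.5, 196.3], 0.16)]
thick_centre [([297.3, 177.3], 0.68), ([250.9, 195.2], 0.51)]
medium_centre [([323.8, 145.7], 0.49)]
thin_centre [([306.8, 159.5], 0.56)]
bottle [([259.7, 276.8], 0.56)]
glass_sample []
gauge_block [([270.9, 162.8], 0.65)]
hex_driver [([305.0, 285.0]
[... 235 characters left out ...]
82, 1.279]
arbor_tip [([247.0, 309.8], 0.97), ([375.6, 256.4], 0.97), ([280.9, 122.6], 0.82), ([147.9, 246.2], 0.59), ([304.0, 200.3], 0.55)]
carrier_top [([255.3, 310.8], 0.74), ([155.2, 249.6], 0.73), ([376.6, 262.9], 0.62), ([283.2, 127.2], 0.56), ([302.3, 206.1], 0.39), ([433.7, 112.2], 0.28)]
thick_centre [([409.8, 162.9], 0.79)]
medium_centre [([494.6, 172.9], 0.8), ([456.8, 164.8], 0.7)]
thin_centre [([302.9, 201.5], 0.63), ([457.6, 166.5], 0.57), ([239.0, 163.1], 0.23)]
bottle [([239.2, 162.2], 0.6)]
glass_sample [([359.7, 120.4], 0.76)]
gauge_block [([436.4, 114.7], 0.58)]
hex_driver [([231.8, 217.0], 0.87), ([494.5, 172.4], 0.4)]
pad [([456.4, 175.6], 0.56), ([412.8, 163.4], 0.25)]
```

View pics/a_side.png

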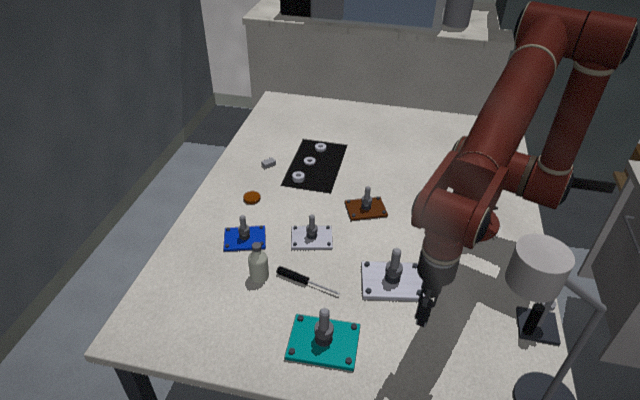

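View pics/a_top.png

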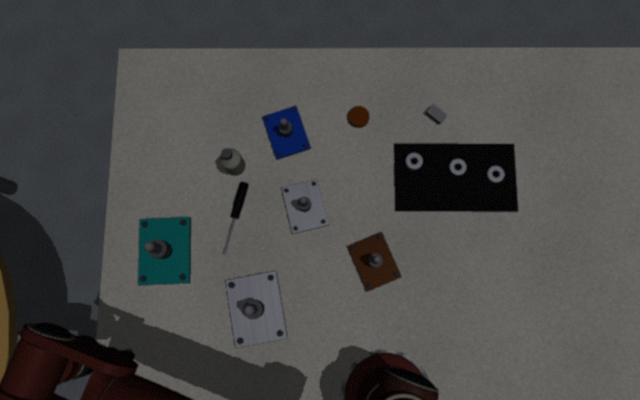

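The side view shows two white-plate fixtures, at (311,237) and (393,280). The one at (311,237), which is (304,205) in the top view, is the smaller and so the target. The rings lie on the black pad, at top-view (414,161), (458,167) and (496,174). Next I zoom in and measure.

Run:
```python
from h import *
fs={c:optics.grab_frame(c) for c in("side","top")}
S=fs["side"]["frame"];T=fs["top"]["frame"]
def crop(im,x0,y0,w,h,k): return cv2.resize(im[y0:y0+h,x0:x0+w],None,fx=k,fy=k,interpolation=cv2.INTER_CUBIC)
a=crop(S,280,130,60,60,6);b=crop(S,280,200,60,60,6);c=crop(T,395,140,120,50,6);d=crop(T,275,175,60,60,6)
cv2.imwrite("pics/b1.png",cv2.convertScaleAbs(np.hstack([a,b]),alpha=1.5));cv2.imwrite("pics/b2.png",cv2.convertScaleAbs(c,alpha=1.5));cv2.imwrite("pics/b3.png",cv2.convertScaleAbs(d,alpha=1.5))
for n in["thick_centre","medium_centre","thin_centre","arbor_tip","carrier_top"]:
  for c in fs:
    print(n,c,[(np.round(r["uv"],1).tolist(),round(r["score"],2)) for r in place_of(n,c)][:6])
for n in["thick_spacer","medium_spacer","thin_spacer"]:
  for c in fs:
    for r in silhouettes(n,c):
        ys,xs=np.nonzero(r["mask"]);print(n,c,round(r["score"],2),r["bbox"],xs.mean().round(1),ys.mean().round(1))
f=fs["top"]
print("tip top",atz(f,(304,200.3),.099), tri([fs["side"],f],[(311.6,213.8),(304,200.3)]))
for n,u,v,h in(("thick",(410,162.9),(297.3,177.3),.014),("thin",(457.6,166.5),(306.8,159.5),.008),("med",(494.6,172.9),(323.8,145.7),.011)):
    print(n,atz(f,u,h),atz(fs["side"],v,h),tri([f,fs["side"]],[u,v]))
```

```text
thick_centre side [([297.5, 174.3], 0.54)]
thick_centre top [([494.4, 172.7], 0.73), ([410.7, 163.4], 0.48)]
medium_centre side [([319.4, 143.9], 0.43)]
medium_centre top [([495.9, 173.0], 0.48)]
thin_centre side [([307.1, 160.1], 0.61)]
thin_centre top [([457.1, 167.1], 0.76)]
arbor_tip side [([369.6, 186.3], 0.83), ([326.0, 307.1], 0.82), ([312.9, 210.9], 0.72), ([394.7, 252.6], 0.68), ([243.9, 215.3], 0.68)]
arbor_tip top [([248.4, 309.9], 0.86), ([301.7, 199.4], 0.85), ([280.5, 122.5], 0.83), ([147.9, 245.5], 0.81), ([375.7, 258.2], 0.67)]
carrier_top side [([395.8, 263.6], 0.56), ([322.5, 323.6], 0.49), ([309.1, 223.8], 0.45), ([242.4, 227.0], 0.38), ([365.6, 195.9], 0.38)]
carrier_top top [([285.3, 126.9], 0.67), ([300.6, 205.5], 0.66), ([157.9, 248.4], 0.65), ([253.3, 310.2], 0.55), ([371.6, 260.2], 0.5), ([456.7, 164.1], 0.43)]
thick_spacer side 0.68 [294.4, 169.3, 306.9, 181.2] 297.3 176.0
thick_spacer side 0.23 [303.4, 158.3, 315.8, 166.2] 309.1 160.2
thick_spacer top 0.62 [404.6, 154.5, 423.2, 168.4] 413.5 161.3
medium_spacer side 0.38 [317.4, 142.9, 325.9, 150.3] 320.3 146.6
medium_spacer top 0.75 [488.8, 164.7, 504.5, 184.7] 494.7 173.9
thin_spacer side 0.53 [304.5, 156.3, 319.7, 165.1] 309.6 160.3
thin_spacer top 0.75 [447.9, 158.9, 466.1, 177.3] 457.5 167.3
tip top [0.48583412 0.20567259 0.099     ] (array([0.48666551, 0.20567356, 0.10066131]), [np.float64(1.1), np.float64(1.1)])
thick [ 0.60553642 -0.07622965  0.014     ] [ 0.61008094 -0.07931412  0.014     ] (array([ 0.60704626, -0.075758  ,  0.01635438]), [np.float64(2.1), np.float64(2.1)])
thin [ 0.5972468  -0.20608379  0.008     ] [ 0.60604198 -0.20854606  0.008     ] (array([ 0.6011927 , -0.20565297,  0.0093212 ]), [np.float64(4.2), np.float64(4.2)])
med [ 0.57881427 -0.30434593  0.011     ] [ 0.56184048 -0.31646473  0.011     ] (array([ 0.56693049, -0.30003909,  0.02336597]), [np.float64(8.6), np.float64(8.6)])
```

```bash
sleep 1
```

```text
(no output)
```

View pics/b1.png

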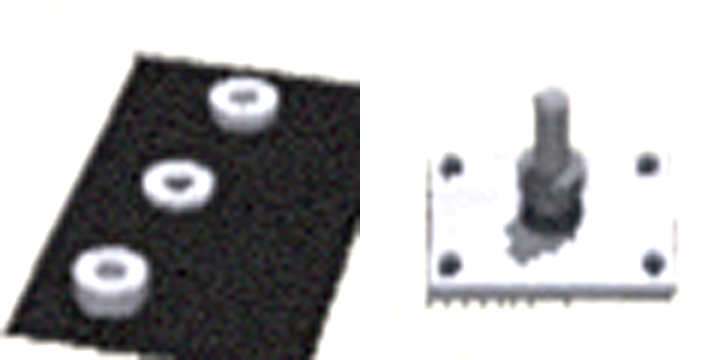

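View pics/b2.png

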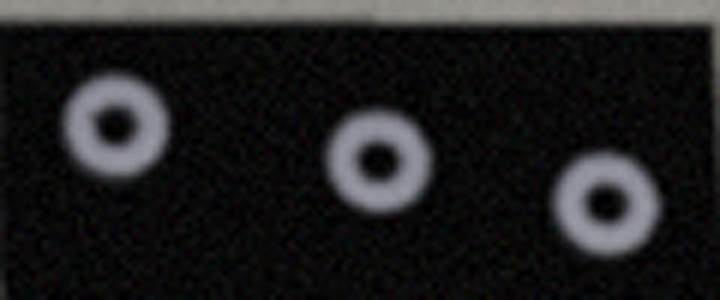

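View pics/b3.png

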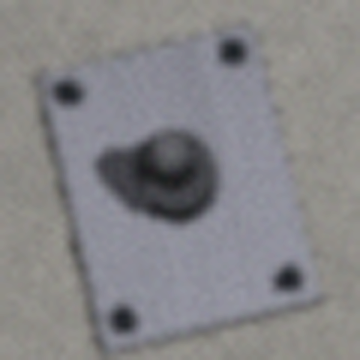

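The b1 crop separates the rings clearly. The near ring, at side (297,177), is tall and so the thick one. The middle one, at (307,160), is flat and so the thin one. The far one, at (321,147), is the medium. Now I refine the positions.

Run:
```python
from h import *
fs={c:optics.grab_frame(c) for c in("side","top")}
T=fs["top"]["frame"].astype(float).mean(2);f=fs["top"]
k=8
for n,(u,v),h in(("thick",(414,161),.024),("thin",(458,167),.012),("med",(496,174),.018)):
    x0,y0=u-14,v-14
    g=cv2.resize(T[y0:y0+28,x0:x0+28],None,fx=k,fy=k,interpolation=cv2.INTER_CUBIC)
    m=(g>70).astype(np.uint8)
    cs,hi=cv2.findContours(m,cv2.RETR_CCOMP,cv2.CHAIN_APPROX_NONE)
    print(n)
    for c,hh in zip(cs,hi[0]):
        if len(c)>40:
            (cx,cy),ax,_=cv2.fitEllipse(c)
            p=((cx+.5)/k-.5+x0,(cy+.5)/k-.5+y0)
            print("  hole" if hh[3]>=0 else "  outer",np.round(p,2),np.round(np.array(ax)/k,1),np.round(atz(f,p,h),4))
print("scale px/m",np.linalg.norm(proj(f,(.6,-.08,.02))-proj(f,(.7,-.08,.02)))*10)
cr=[(40,75),(245,28),(322,298),(105,352)]
P=[atz(f,((x+.5)/6-.5+275,(y+.5)/6-.5+175),.012) for x,y in cr]
print(np.round(P,4).tolist(),"centre",np.mean(P,0).round(4),[np.linalg.norm(P[i]-P[(i+1)%4]).round(4) for i in range(4)])
sc=[(68,92),(232,51),(288,277),(123,319)]
P=[atz(f,((x+.5)/6-.5+275,(y+.5)/6-.5+175),.014) for x,y in sc];print("screws",np.mean(P,0).round(4))
tp=((172.5)/6-.5+275,150.5/6-.5+175);print("tip",tp,atz(f,tp,.099))
S=fs["side"]
ts=(280+(548-360+.5)/6-.5,200+95.5/6-.5);print("side tip",ts,tri([S,f],[ts,tp]),atz(S,ts,.099))
print("cam",-np.array(S["R"]).T@S["t"],-np.array(f["R"]).T@f["t"])
```

```text
thick
  outer [413.94 160.54] [15.4 16.1] [ 0.6094 -0.0853  0.024 ]
  hole [413.83 160.45] [7.6 8.2] [ 0.6097 -0.0851  0.024 ]
thin
  outer [457.67 166.45] [15.3 16.1] [ 0.5963 -0.2052  0.012 ]
  hole [457.65 166.46] [7.5 8.2] [ 0.5963 -0.2052  0.012 ]
med
  outer [495.62 173.59] [15.4 16.3] [ 0.5752 -0.3046  0.018 ]
  hole [495.69 173.51] [7.5 8.1] [ 0.5754 -0.3048  0.018 ]
scale px/m 355.602328999003
[[0.5383, 0.2717, 0.012], [0.5602, 0.1798, 0.012], [0.4376, 0.1449, 0.012], [0.4133, 0.2407, 0.012]] centre [0.4873 0.2093 0.012 ] [np.float64(0.0945), np.float64(0.1275), np.float64(0.0989), np.float64(0.1289)]
screws [0.4884 0.2093 0.014 ]
tip (303.25, 199.58333333333334) [0.48765861 0.20757301 0.099     ]
side tip (310.9166666666667, 215.41666666666666) (array([0.48887726, 0.20779094, 0.09558208]), [np.float64(0.6), np.float64(0.6)]) [0.48854294 0.21151904 0.099     ]
cam [0.23100069 1.28759546 1.06426563] [0.25111875 0.14335484 1.34435343]
```

Emit:
jog_arm(
  increments=[
    {"slide": [0, 0, 0], "rotation": [0, 0, -6.4]},
    {"slide": [0, 0, 0], "rotation": [0, 0, -6.4]},
    {"slide": [0, 0, 0]},
  ],
  fingers=0.75,
)

```text
invalid input
```

Emit:
jog_arm(
  increments=[
    {"slide": [0, 0, 0], "rotation": [0, 0, -6.4]},
    {"slide": [0, 0, 0], "rotation": [0, 0, -6.4]},
    {"slide": [0, 0, 0], "rotation": [0, 0, 0]},
  ],
  fingers=0.75,
)

```text
time: 2.35
tool_pos: [0.1393, 0.6092, 0.2313]
tool_rot: [0.0, -0.0, 1.0, -0.0]
contact_force: [-0.4, 0.5, -0.3]
gripper_width: 0.749
```

Emit:
jog_arm(
  increments=[
    {"slide": [-10, -15, 0], "rotation": [0, 0, 0]},
    {"slide": [-20, -29, 0], "rotation": [0, 0, 0]},
    {"slide": [-20, -29, 0], "rotation": [0, 0, 0]},
    {"slide": [-20, -29, 0], "rotation": [0, 0, 0]},
    {"slide": [-20, -29, 0], "rotation": [0, 0, 0]},
    {"slide": [-20, -29, 0], "rotation": [0, 0, 0]},
    {"slide": [-20, -29, 0], "rotation": [0, 0, 0]},
    {"slide": [-20, -29, 0], "rotation": [0, 0, 0]},
    {"slide": [-20, -29, 0], "rotation": [0, 0, 0]},
    {"slide": [-20, -29, 0], "rotation": [0, 0, 0]},
    {"slide": [-20, -29, 0], "rotation": [0, 0, 0]},
    {"slide": [-20, -29, 0], "rotation": [0, 0, 0]},
    {"slide": [-20, -29, 0], "rotation": [0, 0, 0]},
    {"slide": [-20, -29, 0], "rotation": [0, 0, 0]},
    {"slide": [-20, -29, 0], "rotation": [0, 0, 0]},
    {"slide": [-20, -29, 0], "rotation": [0, 0, 0]},
    {"slide": [-20, -29, 0], "rotation": [0, 0, 0]},
    {"slide": [-20, -29, 0], "rotation": [0, 0, 0]},
    {"slide": [-20, -29, 0], "rotation": [0, 0, 0]},
    {"slide": [-20, -29, 0], "rotation": [0, 0, 0]},
  ],
)

```text
time: 4.02
tool_pos: [0.5293, 0.041, 0.2315]
tool_rot: [0.0, 0.003, 1.0, 0.0]
contact_force: [0.3, 0.9, -0.4]
gripper_width: 0.752
```

Emit:
jog_arm(
  increments=[
    {"slide": [-20, -29, 10], "rotation": [0, 0, 0]},
    {"slide": [-20, -29, 20], "rotation": [0, 0, 0]},
    {"slide": [-20, -29, 20], "rotation": [0, 0, 0]},
    {"slide": [-10, -15, 20], "rotation": [0, 0, 0]},
    {"slide": [0, 0, 20], "rotation": [0, 0, 0]},
    {"slide": [0, 0, 20], "rotation": [0, 0, 0]},
    {"slide": [0, 0, 20], "rotation": [0, 0, 0]},
    {"slide": [0, 0, 0], "rotation": [0, 0, 0]},
  ],
)

```text
time: 4.68
tool_pos: [0.5952, -0.059, 0.0961]
tool_rot: [-0.004, 0.002, 1.0, 0.001]
contact_force: [-0.5, -0.2, -0.1]
gripper_width: 0.751
```

Emit:
jog_arm(
  increments=[
    {"slide": [-12, -13, 10], "rotation": [0, 0, 0]},
    {"slide": [0, -13, 10], "rotation": [0, 0, 0]},
    {"slide": [0, 0, 10], "rotation": [0, 0, 0]},
    {"slide": [0, 0, 0], "rotation": [0, 0, 0]},
  ],
)

```text
time: 5.02
tool_pos: [0.6088, -0.0856, 0.0693]
tool_rot: [-0.002, 0.002, 1.0, 0.001]
contact_force: [-0.3, 0.1, -1.2]
gripper_width: 0.75
```

Run:
```python
from h import *
fs={c:optics.grab_frame(c) for c in("side","top")}
s=state();print(s["time"],s["tool_pos"],s["tool_rot"])
u,v=map(int,proj(fs["side"],s["tool_pos"]));print(u,v)
a=cv2.resize(fs["side"]["frame"][v-40:v+40,u-50:u+50],None,fx=5,fy=5,interpolation=cv2.INTER_CUBIC)
cv2.imwrite("pics/c1.png",cv2.convertScaleAbs(a,alpha=1.5))
```

```text
5.1167 [ 0.60967164 -0.08514365  0.07096291] [-5.93859238e-04  1.10140172e-03  9.99999174e-01  2.94868691e-04]
297 163
```

View pics/c1.png

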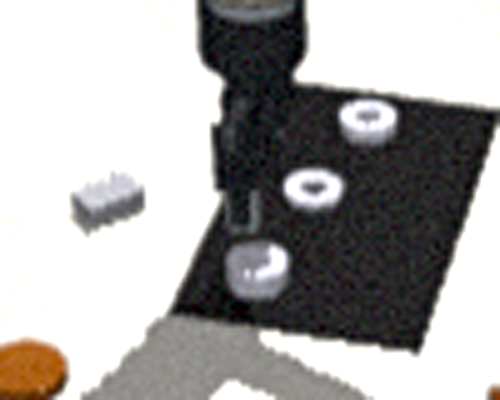

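Emit:
jog_arm(
  increments=[
    {"slide": [0, 0, 15], "rotation": [0, 0, 0]},
    {"slide": [0, 0, 15], "rotation": [0, 0, 0]},
    {"slide": [0, 0, 12], "rotation": [0, 0, 0]},
    {"slide": [0, 0, 10], "rotation": [0, 0, 0]},
    {"slide": [0, 0, 8], "rotation": [0, 0, 0]},
    {"slide": [0, 0, 4], "rotation": [0, 0, 0]},
    {"slide": [0, 0, 0], "rotation": [0, 0, 0]},
  ],
)

```text
time: 5.7
tool_pos: [0.6097, -0.0851, 0.0062]
tool_rot: [-0.001, 0.001, 1.0, 0.0]
contact_force: [0.5, 0.1, -0.6]
gripper_width: 0.751
```

Emit:
jog_arm(
  increments=[
    {"slide": [0, 0, 0], "rotation": [0, 0, 0]},
    {"slide": [0, 0, 0], "rotation": [0, 0, 0]},
    {"slide": [0, 0, 0], "rotation": [0, 0, 0]},
    {"slide": [0, 0, 0], "rotation": [0, 0, 0]},
    {"slide": [0, 0, 0], "rotation": [0, 0, 0]},
    {"slide": [0, 0, 0], "rotation": [0, 0, 0]},
  ],
  fingers=0.4,
)

```text
time: 6.2
tool_pos: [0.6114, -0.0857, 0.0086]
tool_rot: [0.001, 0.001, 1.0, -0.0]
contact_force: [0.3, 0.3, 6.1]
gripper_width: 0.511
```

Emit:
jog_arm(
  increments=[
    {"slide": [0, 0, 0], "rotation": [0, 0, 0]},
    {"slide": [0, 0, 0], "rotation": [0, 0, 0]},
  ],
)

```text
time: 6.37
tool_pos: [0.6114, -0.0857, 0.0086]
tool_rot: [0.001, 0.001, 1.0, -0.0]
contact_force: [-0.3, -0.3, 5.2]
gripper_width: 0.512
```

Emit:
jog_arm(
  increments=[
    {"slide": [0, 0, -5], "rotation": [0, 0, 0]},
    {"slide": [0, 0, -10], "rotation": [0, 0, 0]},
    {"slide": [0, 0, -15], "rotation": [0, 0, 0]},
    {"slide": [0, 0, -15], "rotation": [0, 0, 0]},
    {"slide": [0, 0, 0], "rotation": [0, 0, 0]},
    {"slide": [0, 0, 0], "rotation": [0, 0, 0]},
  ],
)

```text
time: 6.87
tool_pos: [0.6109, -0.0855, 0.0533]
tool_rot: [0.001, 0.001, 1.0, -0.0]
contact_force: [-0.3, 1.1, -0.9]
gripper_width: 0.511
```

```bash
cat > look.py <<'E'
from h import *
import sys
fs={c:optics.grab_frame(c) for c in("side","top")}
s=state();print(s["time"],s["tool_pos"].round(4) if hasattr(s["tool_pos"],"round") else s["tool_pos"],np.round(s["tool_rot"],4),np.round(s["contact_force"],1),s["gripper_width"])
o=[]
for c in fs:
    u,v=map(int,proj(fs[c],s["tool_pos"]));print(c,u,v)
    u=min(max(u,40),600);v=min(max(v,40),360)
    o.append(cv2.resize(fs[c]["frame"][v-40:v+40,u-40:u+40],(400,400),interpolation=cv2.INTER_CUBIC))
cv2.imwrite(f"pics/{sys.argv[1]}.png",cv2.convertScaleAbs(np.hstack(o),alpha=1.6))
E
python3 look.py d1
```

```text
6.9667 [ 0.6095 -0.0852  0.0513] [-8.e-04  7.e-04  1.e+00  2.e-04] [-0.7  0.   0.1] 0.5094292890602308
side 297 168
top 415 157
```

View pics/d1.png

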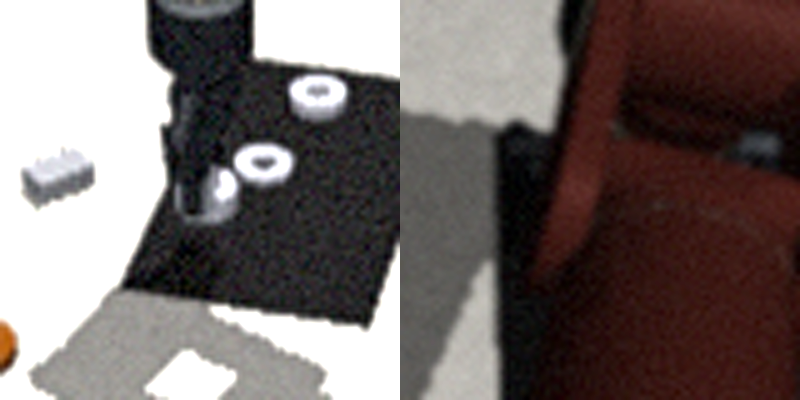

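```bash
cat > over.py <<'E'
from h import *
import sys
# over.py name thickness bottom_offset(mm rel TCP) dx
def run(name,th,off,dx=0,dy=0):
    f=optics.grab_frame("side");s=state();p=np.array(s["tool_pos"])+[dx,dy,0]
    print(s["time"],p.round(4),np.round(s["contact_force"],1))
    u,v=map(int,proj(f,p));k=10;w,h=32,25
    im=cv2.convertScaleAbs(cv2.resize(f["frame"][v-h:v+h,u-w:u+w],None,fx=k,fy=k,interpolation=cv2.INTER_CUBIC),alpha=1.6)
    raw=im.copy()
    for z in(off,off+th):
        a=np.linspace(0,2*np.pi,60)
        q=np.array([proj(f,p+[.023*np.cos(t),.023*np.sin(t),z]) for t in a])
        q=((q-[u-w,v-h]+.5)*k).astype(int);cv2.polylines(im,[q],True,(0,255,0) if z==off else (0,0,255),1)
    cv2.imwrite(f"pics/{name}.png",cv2.resize(np.vstack([im]),None,fx=1,fy=1))
run(sys.argv[1],*map(float,sys.argv[2:]))
E
python3 over.py e1 .020 -.0046
```

```text
7.0167 [ 0.6093 -0.0851  0.0509] [-1.   0.6 -0.9]
```

View pics/e1.png

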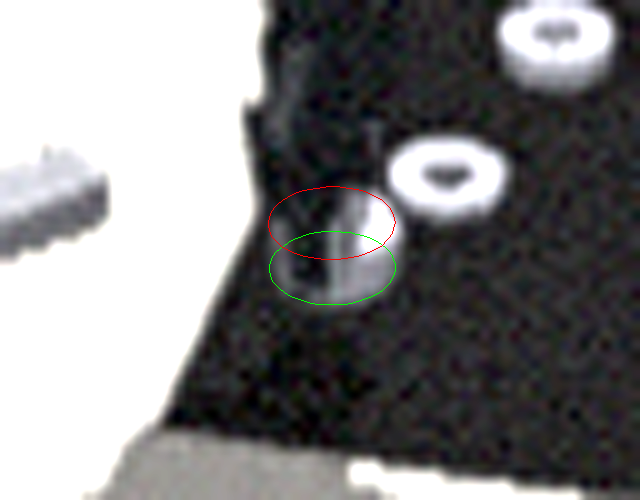

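Emit:
jog_arm(
  increments=[
    {"slide": [0, 0, -15], "rotation": [0, 0, 0]},
    {"slide": [0, 0, -22], "rotation": [0, 0, 0]},
    {"slide": [0, 0, -22], "rotation": [0, 0, 0]},
    {"slide": [5, 12, -20], "rotation": [0, 0, 0]},
    {"slide": [10, 24, 0], "rotation": [0, 0, 0]},
    {"slide": [10, 24, 0], "rotation": [0, 0, 0]},
    {"slide": [10, 24, 0], "rotation": [0, 0, 0]},
    {"slide": [10, 24, 0], "rotation": [0, 0, 0]},
    {"slide": [10, 24, 0], "rotation": [0, 0, 0]},
    {"slide": [10, 24, 0], "rotation": [0, 0, 0]},
    {"slide": [10, 24, 0], "rotation": [0, 0, 0]},
    {"slide": [10, 24, 0], "rotation": [0, 0, 0]},
    {"slide": [10, 24, 0], "rotation": [0, 0, 0]},
    {"slide": [10, 24, 0], "rotation": [0, 0, 0]},
    {"slide": [10, 24, 0], "rotation": [0, 0, 0]},
    {"slide": [6, 17, 0], "rotation": [0, 0, 0]},
    {"slide": [0, 0, 0], "rotation": [0, 0, 0]},
    {"slide": [0, 0, 0], "rotation": [0, 0, 0]},
  ],
)

```text
time: 8.52
tool_pos: [0.4889, 0.2081, 0.1302]
tool_rot: [-0.001, -0.0, 1.0, -0.0]
contact_force: [0.7, -0.9, -0.7]
gripper_width: 0.515
```

```bash
python3 over.py f1 .020 -.0046; python3 look.py f2
```

```text
8.5667 [0.4893 0.2075 0.1304] [0.4 0.5 0.1]
8.6667 [0.4899 0.2069 0.1308] [-3.0e-04  1.2e-03  1.0e+00 -3.0e-04] [-0.5  0.6 -0.2] 0.5144419704546288
side 310 206
top 302 196
```

View pics/f1.png

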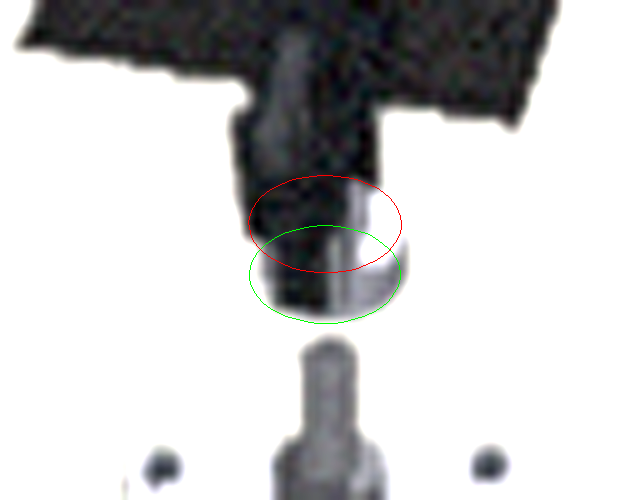

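View pics/f2.png

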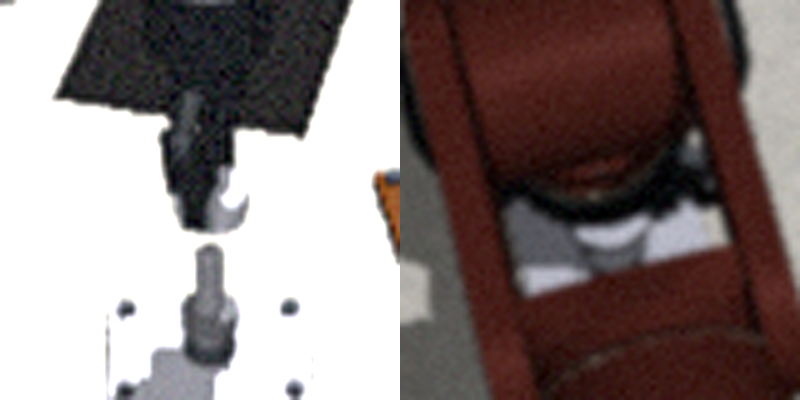

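Emit:
jog_arm(
  increments=[
    {"slide": [1, 1, 7], "rotation": [0, 0, 0]},
    {"slide": [0, 0, 7], "rotation": [0, 0, 0]},
    {"slide": [0, 0, 6], "rotation": [0, 0, 0]},
    {"slide": [0, 0, 0], "rotation": [0, 0, 0]},
    {"slide": [0, 0, 0], "rotation": [0, 0, 0]},
    {"slide": [0, 0, 0], "rotation": [0, 0, 0]},
  ],
)

```text
time: 9.17
tool_pos: [0.4888, 0.2087, 0.1112]
tool_rot: [-0.0, 0.001, 1.0, -0.0]
contact_force: [0.7, -0.9, -0.9]
gripper_width: 0.512
```

```bash
python3 over.py g1 .020 -.0046
```

```text
9.2167 [0.489  0.2087 0.1115] [ 0.1 -0.7 -0.1]
```

View pics/g1.png

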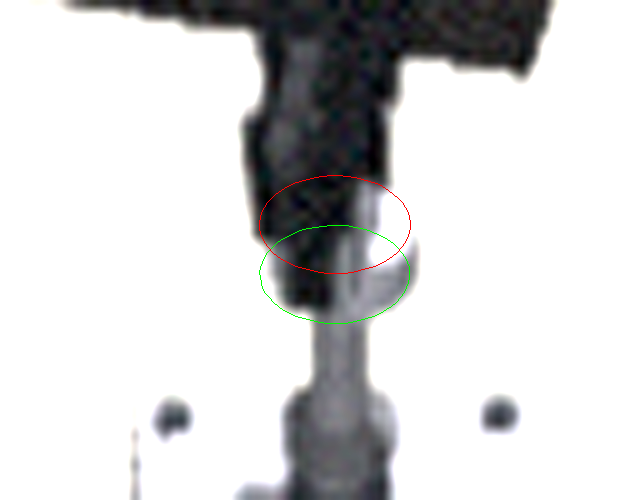

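Emit:
jog_arm(
  increments=[
    {"slide": [0, 0, 3], "rotation": [0, 0, 0]},
    {"slide": [0, 0, 3], "rotation": [0, 0, 0]},
    {"slide": [0, 0, 2], "rotation": [0, 0, 0]},
    {"slide": [0, 0, 1], "rotation": [0, 0, 0]},
    {"slide": [0, 0, 0], "rotation": [0, 0, 0]},
  ],
)

```text
time: 9.63
tool_pos: [0.4885, 0.2087, 0.1018]
tool_rot: [-0.0, 0.001, 1.0, -0.0]
contact_force: [-0.2, 0.9, -0.9]
gripper_width: 0.513
```

Emit:
jog_arm(
  increments=[
    {"slide": [0, 0, 1], "rotation": [0, 0, 0]},
    {"slide": [0, 0, 1], "rotation": [0, 0, 0]},
    {"slide": [0, 0, 0], "rotation": [0, 0, 0]},
  ],
)

```text
time: 9.88
tool_pos: [0.4887, 0.2088, 0.1002]
tool_rot: [-0.0, 0.001, 1.0, -0.0]
contact_force: [-0.4, -0.1, -0.7]
gripper_width: 0.513
```

Emit:
jog_arm(
  increments=[
    {"slide": [0, 0, 1], "rotation": [0, 0, 0]},
    {"slide": [0, 0, 1], "rotation": [0, 0, 0]},
    {"slide": [0, 0, 0], "rotation": [0, 0, 0]},
  ],
)

```text
time: 10.13
tool_pos: [0.489, 0.209, 0.0984]
tool_rot: [0.0, 0.001, 1.0, 0.0]
contact_force: [1.1, 1.2, -0.1]
gripper_width: 0.511
```

Emit:
jog_arm(
  increments=[
    {"slide": [0, 0, 1], "rotation": [0, 0, 0]},
    {"slide": [0, 0, 1], "rotation": [0, 0, 0]},
    {"slide": [0, 0, 0], "rotation": [0, 0, 0]},
  ],
)

```text
time: 10.38
tool_pos: [0.489, 0.2091, 0.0963]
tool_rot: [0.0, 0.001, 1.0, 0.0]
contact_force: [2.0, 2.3, -1.4]
gripper_width: 0.513
```

Emit:
jog_arm(
  increments=[
    {"slide": [-0.5, 0.6, 2], "rotation": [0, 0, 0]},
    {"slide": [0, 0, 2], "rotation": [0, 0, 0]},
    {"slide": [0, 0, 2], "rotation": [0, 0, 0]},
    {"slide": [0, 0, 2], "rotation": [0, 0, 0]},
    {"slide": [0, 0, 0], "rotation": [0, 0, 0]},
  ],
)

```text
time: 10.8
tool_pos: [0.4889, 0.2093, 0.0876]
tool_rot: [-0.0, 0.001, 1.0, -0.0]
contact_force: [0.5, 1.3, -1.0]
gripper_width: 0.513
```

Emit:
jog_arm(
  increments=[
    {"slide": [0, 0, 3], "rotation": [0, 0, 0]},
    {"slide": [0, 0, 3], "rotation": [0, 0, 0]},
    {"slide": [0, 0, 3], "rotation": [0, 0, 0]},
    {"slide": [0, 0, 0], "rotation": [0, 0, 0]},
  ],
)

```text
time: 11.13
tool_pos: [0.489, 0.2093, 0.0785]
tool_rot: [-0.0, 0.001, 1.0, -0.0]
contact_force: [0.5, -0.1, -0.5]
gripper_width: 0.515
```

Emit:
jog_arm(
  increments=[
    {"slide": [0, 0, 3], "rotation": [0, 0, 0]},
    {"slide": [0, 0, 3], "rotation": [0, 0, 0]},
    {"slide": [0, 0, 3], "rotation": [0, 0, 0]},
    {"slide": [0, 0, 0], "rotation": [0, 0, 0]},
  ],
)

```text
time: 11.47
tool_pos: [0.489, 0.2093, 0.0695]
tool_rot: [-0.0, 0.001, 1.0, -0.0]
contact_force: [0.3, 0.8, -0.6]
gripper_width: 0.517
```

Emit:
jog_arm(
  increments=[
    {"slide": [0, 0, 3], "rotation": [0, 0, 0]},
    {"slide": [0, 0, 3], "rotation": [0, 0, 0]},
    {"slide": [0, 0, 2], "rotation": [0, 0, 0]},
    {"slide": [0, 0, 0], "rotation": [0, 0, 0]},
  ],
)

```text
time: 11.8
tool_pos: [0.489, 0.2093, 0.0617]
tool_rot: [-0.0, 0.001, 1.0, -0.0]
contact_force: [0.7, -1.0, -0.3]
gripper_width: 0.514
```

Emit:
jog_arm(
  increments=[
    {"slide": [0, 0, 2], "rotation": [0, 0, 0]},
    {"slide": [0, 0, 2], "rotation": [0, 0, 0]},
    {"slide": [0, 0, 0], "rotation": [0, 0, 0]},
  ],
)

```text
time: 12.05
tool_pos: [0.489, 0.2093, 0.0578]
tool_rot: [-0.0, 0.001, 1.0, -0.0]
contact_force: [0.2, 0.1, -0.1]
gripper_width: 0.515
```

Emit:
jog_arm(
  increments=[
    {"slide": [0, 0, 1.5], "rotation": [0, 0, 0]},
    {"slide": [0, 0, 1.5], "rotation": [0, 0, 0]},
    {"slide": [0, 0, 0], "rotation": [0, 0, 0]},
  ],
)

```text
time: 12.3
tool_pos: [0.4893, 0.2094, 0.0553]
tool_rot: [0.0, 0.001, 1.0, -0.0]
contact_force: [-0.1, 0.4, -0.6]
gripper_width: 0.513
```

Emit:
jog_arm(
  increments=[
    {"slide": [0, 0, 1.5], "rotation": [0, 0, 0]},
    {"slide": [0, 0, 1.5], "rotation": [0, 0, 0]},
    {"slide": [0, 0, 0], "rotation": [0, 0, 0]},
  ],
)

```text
time: 12.55
tool_pos: [0.4895, 0.2094, 0.0527]
tool_rot: [0.0, 0.001, 1.0, 0.0]
contact_force: [-1.2, 0.0, 2.5]
gripper_width: 0.509
```

Emit:
jog_arm(
  increments=[
    {"slide": [0, 0, 1], "rotation": [0, 0, 0]},
    {"slide": [0, 0, 0], "rotation": [0, 0, 0]},
  ],
)

```text
time: 12.72
tool_pos: [0.4895, 0.2094, 0.0515]
tool_rot: [0.0, 0.001, 1.0, 0.0]
contact_force: [-1.0, -0.3, 4.5]
gripper_width: 0.512
```

Emit:
jog_arm(
  increments=[
    {"slide": [0, 0, 0], "rotation": [0, 0, 0]},
    {"slide": [0, 0, 0], "rotation": [0, 0, 0]},
    {"slide": [0, 0, 0], "rotation": [0, 0, 0]},
    {"slide": [0, 0, 0], "rotation": [0, 0, 0]},
  ],
  fingers=0.75,
)

```text
time: 13.05
tool_pos: [0.489, 0.2093, 0.0509]
tool_rot: [-0.0, 0.001, 1.0, -0.0]
contact_force: [0.5, -0.5, 0.0]
gripper_width: 0.751
```

```bash
python3 look.py h1
```

```text
13.15 [0.4891 0.2093 0.0511] [-1.e-04  7.e-04  1.e+00 -0.e+00] [-0.8 -0.6 -0.1] 0.7469333622357881
side 310 226
top 303 202
```

View pics/h1.png

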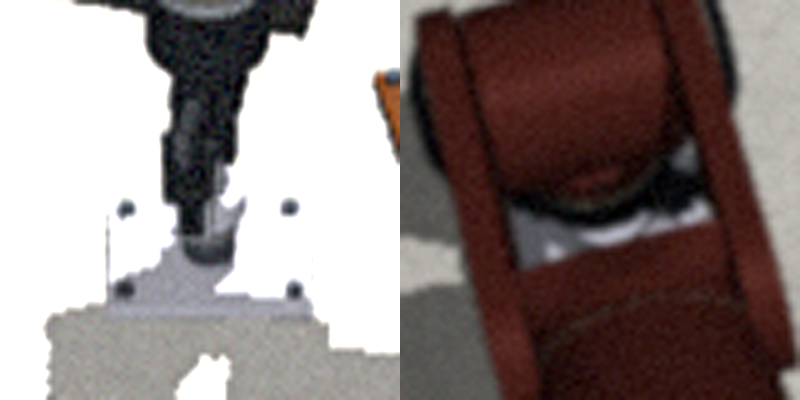

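Emit:
jog_arm(
  increments=[
    {"slide": [0, 0, -10], "rotation": [0, 0, 0]},
    {"slide": [0, 0, -20], "rotation": [0, 0, 0]},
    {"slide": [0, 0, -25], "rotation": [0, 0, 0]},
    {"slide": [0, 0, -25], "rotation": [0, 0, 0]},
    {"slide": [-4, -20, -10], "rotation": [0, 0, 0]},
    {"slide": [-6, -32, 0], "rotation": [0, 0, 0]},
    {"slide": [-6, -32, 0], "rotation": [0, 0, 0]},
    {"slide": [-6, -32, 0], "rotation": [0, 0, 0]},
    {"slide": [-6, -32, 0], "rotation": [0, 0, 0]},
    {"slide": [-6, -32, 0], "rotation": [0, 0, 0]},
    {"slide": [-6, -32, 0], "rotation": [0, 0, 0]},
    {"slide": [-6, -32, 0], "rotation": [0, 0, 0]},
    {"slide": [-6, -32, 0], "rotation": [0, 0, 0]},
    {"slide": [-6, -32, 0], "rotation": [0, 0, 0]},
    {"slide": [-6, -32, 0], "rotation": [0, 0, 0]},
    {"slide": [-6, -32, 0], "rotation": [0, 0, 0]},
    {"slide": [-6, -32, 0], "rotation": [0, 0, 0]},
    {"slide": [-6, -32, 0], "rotation": [0, 0, 0]},
    {"slide": [-4, -32, 20], "rotation": [0, 0, 0]},
    {"slide": [0, -46, 20], "rotation": [0, 0, 0]},
  ],
)

```text
time: 14.82
tool_pos: [0.5761, -0.2986, 0.1064]
tool_rot: [0.002, 0.0, 1.0, -0.001]
contact_force: [1.0, 0.4, -0.5]
gripper_width: 0.752
```

Emit:
jog_arm(
  increments=[
    {"slide": [0, 0, 15], "rotation": [0, 0, 0]},
    {"slide": [0, 0, 10], "rotation": [0, 0, 0]},
    {"slide": [0, 0, 0], "rotation": [0, 0, 0]},
    {"slide": [0, 0, 0], "rotation": [0, 0, 0]},
  ],
)

```text
time: 15.15
tool_pos: [0.5742, -0.2956, 0.0793]
tool_rot: [-0.001, 0.0, 1.0, 0.001]
contact_force: [-0.1, -0.2, -0.3]
gripper_width: 0.751
```

```bash
python3 look.py i1; python3 over.py i2 .020 0
```

```text
15.25 [ 0.5753 -0.2961  0.0811] [ 7.e-04 -1.e-04  1.e+00 -4.e-04] [ 0.7  0.3 -0.4] 0.7485875382826513
side 319 132
top 500 167
15.3 [ 0.5755 -0.2963  0.0813] [-0.1  0.1 -0.4]
```

View pics/i1.png

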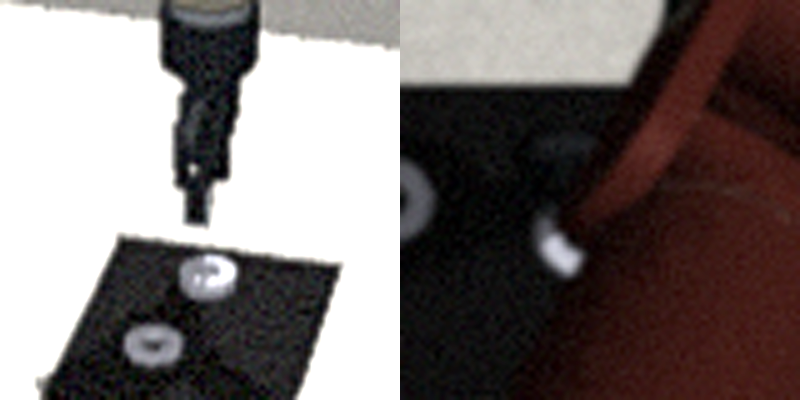

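Emit:
jog_arm(
  increments=[
    {"slide": [0, -8, 10], "rotation": [0, 0, 0]},
    {"slide": [0, 0, 15], "rotation": [0, 0, 0]},
    {"slide": [0, 0, 15], "rotation": [0, 0, 0]},
    {"slide": [0, 0, 12], "rotation": [0, 0, 0]},
    {"slide": [0, 0, 10], "rotation": [0, 0, 0]},
    {"slide": [0, 0, 6], "rotation": [0, 0, 0]},
    {"slide": [0, 0, 5], "rotation": [0, 0, 0]},
    {"slide": [0, 0, 3], "rotation": [0, 0, 0]},
    {"slide": [0, 0, 0], "rotation": [0, 0, 0]},
    {"slide": [0, 0, 0], "rotation": [0, 0, 0]},
  ],
)

```text
time: 16.13
tool_pos: [0.5749, -0.3052, 0.0041]
tool_rot: [0.0, 0.001, 1.0, -0.0]
contact_force: [0.0, 1.0, -0.1]
gripper_width: 0.749
```

Emit:
jog_arm(
  increments=[
    {"slide": [0, 0, 0], "rotation": [0, 0, 0]},
    {"slide": [0, 0, 0], "rotation": [0, 0, 0]},
    {"slide": [0, 0, 0], "rotation": [0, 0, 0]},
    {"slide": [0, 0, 0], "rotation": [0, 0, 0]},
    {"slide": [0, 0, 0], "rotation": [0, 0, 0]},
    {"slide": [0, 0, 0], "rotation": [0, 0, 0]},
  ],
  fingers=0.4,
)

```text
time: 16.63
tool_pos: [0.5756, -0.3056, 0.0053]
tool_rot: [0.001, 0.001, 1.0, -0.001]
contact_force: [-0.6, 1.1, 6.2]
gripper_width: 0.512
```

Emit:
jog_arm(
  increments=[
    {"slide": [0, 0, -5], "rotation": [0, 0, 0]},
    {"slide": [0, 0, -10], "rotation": [0, 0, 0]},
    {"slide": [0, 0, -15], "rotation": [0, 0, 0]},
    {"slide": [0, 0, -15], "rotation": [0, 0, 0]},
    {"slide": [0, 0, 0], "rotation": [0, 0, 0]},
    {"slide": [0, 0, 0], "rotation": [0, 0, 0]},
  ],
)

```text
time: 17.13
tool_pos: [0.5759, -0.3059, 0.0513]
tool_rot: [0.002, 0.001, 1.0, -0.001]
contact_force: [0.0, 0.1, -1.0]
gripper_width: 0.508
```

```bash
python3 over.py j1 .014 -.0013
```

```text
17.1833 [ 0.575  -0.3053  0.0498] [ 0.3  0.7 -1.2]
```

View pics/j1.png

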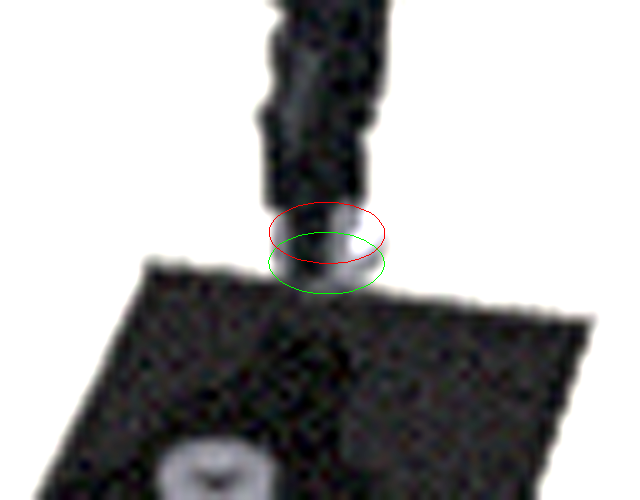

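Emit:
jog_arm(
  increments=[
    {"slide": [0, 0, -15], "rotation": [0, 0, 0]},
    {"slide": [0, 0, -22], "rotation": [0, 0, 0]},
    {"slide": [0, 0, -22], "rotation": [0, 0, 0]},
    {"slide": [2, 15, -25], "rotation": [0, 0, 0]},
    {"slide": [5, 30, 0], "rotation": [0, 0, 0]},
    {"slide": [5, 30, 0], "rotation": [0, 0, 0]},
    {"slide": [5, 30, 0], "rotation": [0, 0, 0]},
    {"slide": [5, 30, 0], "rotation": [0, 0, 0]},
    {"slide": [5, 30, 0], "rotation": [0, 0, 0]},
    {"slide": [5, 30, 0], "rotation": [0, 0, 0]},
    {"slide": [5, 30, 0], "rotation": [0, 0, 0]},
    {"slide": [5, 30, 0], "rotation": [0, 0, 0]},
    {"slide": [5, 30, 0], "rotation": [0, 0, 0]},
    {"slide": [5, 30, 0], "rotation": [0, 0, 0]},
    {"slide": [5, 30, 0], "rotation": [0, 0, 0]},
    {"slide": [5, 30, 0], "rotation": [0, 0, 0]},
    {"slide": [5, 30, 0], "rotation": [0, 0, 0]},
    {"slide": [5, 30, 0], "rotation": [0, 0, 0]},
    {"slide": [5, 30, 0], "rotation": [0, 0, 0]},
    {"slide": [5, 30, 0], "rotation": [0, 0, 0]},
  ],
)

```text
time: 18.85
tool_pos: [0.4924, 0.1915, 0.133]
tool_rot: [-0.0, 0.001, 1.0, -0.0]
contact_force: [1.0, 0.1, -0.9]
gripper_width: 0.506
```

Emit:
jog_arm(
  increments=[
    {"slide": [4, 12, 0], "rotation": [0, 0, 0]},
    {"slide": [0, 8, 0], "rotation": [0, 0, 0]},
    {"slide": [0, 0, 0], "rotation": [0, 0, 0]},
    {"slide": [0, 0, 0], "rotation": [0, 0, 0]},
    {"slide": [0, 0, 0], "rotation": [0, 0, 0]},
  ],
)

```text
time: 19.27
tool_pos: [0.4895, 0.2091, 0.1327]
tool_rot: [-0.0, 0.001, 1.0, -0.0]
contact_force: [0.1, -0.4, -0.7]
gripper_width: 0.508
```

```bash
python3 over.py j2 .014 -.0013
```

```text
19.3167 [0.4896 0.209  0.1326] [ 0.5 -0.4  0. ]
```

View pics/j2.png

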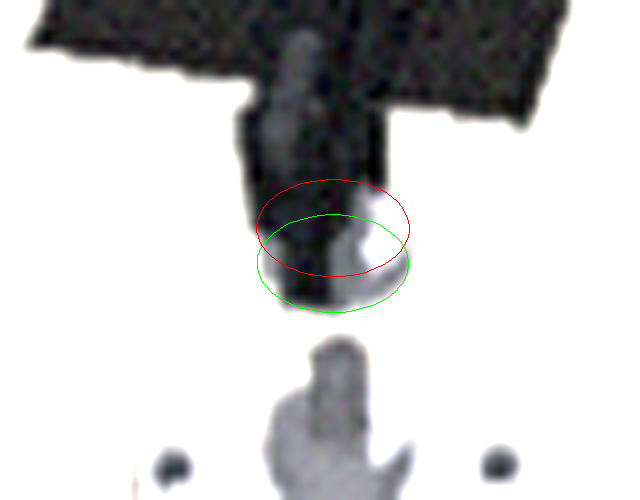

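Emit:
jog_arm(
  increments=[
    {"slide": [1.2, 0, 10], "rotation": [0, 0, 0]},
    {"slide": [0, 0, 10], "rotation": [0, 0, 0]},
    {"slide": [0, 0, 5], "rotation": [0, 0, 0]},
    {"slide": [0, 0, 3], "rotation": [0, 0, 0]},
    {"slide": [0, 0, 2], "rotation": [0, 0, 0]},
    {"slide": [0, 0, 1], "rotation": [0, 0, 0]},
    {"slide": [0, 0, 1], "rotation": [0, 0, 0]},
    {"slide": [0, 0, 0], "rotation": [0, 0, 0]},
  ],
)

```text
time: 19.98
tool_pos: [0.4882, 0.2102, 0.1008]
tool_rot: [0.0, 0.001, 1.0, 0.0]
contact_force: [1.0, -0.3, -0.8]
gripper_width: 0.51
```

Emit:
jog_arm(
  increments=[
    {"slide": [0, 0, 1], "rotation": [0, 0, 0]},
    {"slide": [0, 0, 1], "rotation": [0, 0, 0]},
    {"slide": [0, 0, 0], "rotation": [0, 0, 0]},
  ],
)

```text
time: 20.23
tool_pos: [0.488, 0.2102, 0.0987]
tool_rot: [0.0, 0.001, 1.0, -0.0]
contact_force: [-0.8, 0.4, -0.7]
gripper_width: 0.51
```

Emit:
jog_arm(
  increments=[
    {"slide": [0, 0, 1], "rotation": [0, 0, 0]},
    {"slide": [0, 0, 1], "rotation": [0, 0, 0]},
    {"slide": [0, 0, 0], "rotation": [0, 0, 0]},
  ],
)

```text
time: 20.48
tool_pos: [0.4879, 0.2101, 0.0965]
tool_rot: [-0.0, 0.001, 1.0, -0.0]
contact_force: [-0.2, 0.3, -1.3]
gripper_width: 0.507
```

Emit:
jog_arm(
  increments=[
    {"slide": [0, -0.6, 1], "rotation": [0, 0, 0]},
    {"slide": [0, 0, 1], "rotation": [0, 0, 0]},
    {"slide": [0, 0, 0], "rotation": [0, 0, 0]},
  ],
)

```text
time: 20.73
tool_pos: [0.4879, 0.2095, 0.0944]
tool_rot: [-0.0, 0.001, 1.0, -0.0]
contact_force: [-0.2, -0.6, -0.3]
gripper_width: 0.512
```

Emit:
jog_arm(
  increments=[
    {"slide": [0, 0, 1.5], "rotation": [0, 0, 0]},
    {"slide": [0, 0, 1.5], "rotation": [0, 0, 0]},
    {"slide": [0, 0, 0], "rotation": [0, 0, 0]},
  ],
)

```text
time: 20.98
tool_pos: [0.4879, 0.2095, 0.0913]
tool_rot: [-0.0, 0.001, 1.0, -0.0]
contact_force: [1.0, 0.2, -0.7]
gripper_width: 0.51
```

Emit:
jog_arm(
  increments=[
    {"slide": [0, 0, 2], "rotation": [0, 0, 0]},
    {"slide": [0, 0, 2], "rotation": [0, 0, 0]},
    {"slide": [0, 0, 0], "rotation": [0, 0, 0]},
  ],
)

```text
time: 21.23
tool_pos: [0.4879, 0.2095, 0.0872]
tool_rot: [-0.0, 0.001, 1.0, -0.0]
contact_force: [0.4, 1.0, -1.0]
gripper_width: 0.507
```

Emit:
jog_arm(
  increments=[
    {"slide": [0, 0, 3], "rotation": [0, 0, 0]},
    {"slide": [0, 0, 3], "rotation": [0, 0, 0]},
    {"slide": [0, 0, 3], "rotation": [0, 0, 0]},
    {"slide": [0, 0, 3], "rotation": [0, 0, 0]},
    {"slide": [0, 0, 3], "rotation": [0, 0, 0]},
    {"slide": [0, 0, 0], "rotation": [0, 0, 0]},
  ],
)

```text
time: 21.73
tool_pos: [0.4878, 0.2095, 0.0719]
tool_rot: [-0.0, 0.001, 1.0, -0.0]
contact_force: [0.6, 1.0, -0.7]
gripper_width: 0.503
```

Emit:
jog_arm(
  increments=[
    {"slide": [0, 0, 1.5], "rotation": [0, 0, 0]},
    {"slide": [0, 0, 1.5], "rotation": [0, 0, 0]},
    {"slide": [0, 0, 0], "rotation": [0, 0, 0]},
  ],
)

```text
time: 21.98
tool_pos: [0.4879, 0.2095, 0.0694]
tool_rot: [-0.0, 0.001, 1.0, -0.0]
contact_force: [-0.2, -0.1, -1.0]
gripper_width: 0.511
```

Emit:
jog_arm(
  increments=[
    {"slide": [0, 0, 1], "rotation": [0, 0, 0]},
    {"slide": [0, 0, 0.7], "rotation": [0, 0, 0]},
    {"slide": [0, 0, 0], "rotation": [0, 0, 0]},
  ],
)

```text
time: 22.23
tool_pos: [0.4883, 0.2096, 0.0684]
tool_rot: [0.0, 0.001, 1.0, -0.0]
contact_force: [-1.3, -0.4, 1.6]
gripper_width: 0.512
```

Contact is at the expected height, so I release, lift and look.

Emit:
jog_arm(
  increments=[
    {"slide": [0, 0, 0], "rotation": [0, 0, 0]},
    {"slide": [0, 0, 0], "rotation": [0, 0, 0]},
    {"slide": [0, 0, 0], "rotation": [0, 0, 0]},
    {"slide": [0, 0, 0], "rotation": [0, 0, 0]},
    {"slide": [0, 0, -10], "rotation": [0, 0, 0]},
    {"slide": [0, 0, -20], "rotation": [0, 0, 0]},
    {"slide": [0, 0, -30], "rotation": [0, 0, 0]},
    {"slide": [-6, -25, -10], "rotation": [0, 0, 0]},
    {"slide": [-9, -32, 0], "rotation": [0, 0, 0]},
    {"slide": [-9, -32, 0], "rotation": [0, 0, 0]},
    {"slide": [-9, -32, 0], "rotation": [0, 0, 0]},
    {"slide": [-9, -32, 0], "rotation": [0, 0, 0]},
    {"slide": [-9, -32, 0], "rotation": [0, 0, 0]},
    {"slide": [-9, -32, 0], "rotation": [0, 0, 0]},
    {"slide": [-9, -32, 0], "rotation": [0, 0, 0]},
    {"slide": [-9, -32, 0], "rotation": [0, 0, 0]},
    {"slide": [-9, -32, 0], "rotation": [0, 0, 0]},
    {"slide": [-9, -32, 0], "rotation": [0, 0, 0]},
    {"slide": [-9, -32, 10], "rotation": [0, 0, 0]},
    {"slide": [-3, -25, 20], "rotation": [0, 0, 0]},
  ],
  fingers=0.75,
)

```text
time: 23.9
tool_pos: [0.5987, -0.1962, 0.1122]
tool_rot: [0.004, 0.001, 1.0, -0.002]
contact_force: [0.7, -0.5, -0.3]
gripper_width: 0.751
```

Emit:
jog_arm(
  increments=[
    {"slide": [0, -10, 20], "rotation": [0, 0, 0]},
    {"slide": [0, 0, 15], "rotation": [0, 0, 0]},
    {"slide": [0, 0, 0], "rotation": [0, 0, 0]},
    {"slide": [0, 0, 0], "rotation": [0, 0, 0]},
    {"slide": [0, 0, 0], "rotation": [0, 0, 0]},
  ],
)

```text
time: 24.32
tool_pos: [0.5961, -0.2017, 0.0741]
tool_rot: [0.001, 0.0, 1.0, -0.0]
contact_force: [0.3, -0.3, 0.2]
gripper_width: 0.749
```

Run:
```python
from h import *
fs={c:optics.grab_frame(c) for c in("side","top")}
s=state();print(s["time"],np.round(s["tool_pos"],4),np.round(s["tool_rot"],4))
S=fs["side"]["frame"];T=fs["top"]["frame"]
u,v=map(int,proj(fs["side"],s["tool_pos"]))
o=[S[190:250,280:340],S[v-15:v+45,u-30:u+30],T[175:235,275:335]]
cv2.imwrite("pics/k1.png",cv2.convertScaleAbs(np.hstack([cv2.resize(x,(260,260),interpolation=cv2.INTER_CUBIC) for x in o]),alpha=1.3))
```

```text
24.4167 [ 0.5966 -0.202   0.0749] [ 1.3e-03 -0.0e+00  1.0e+00 -5.0e-04]
```

View pics/k1.png

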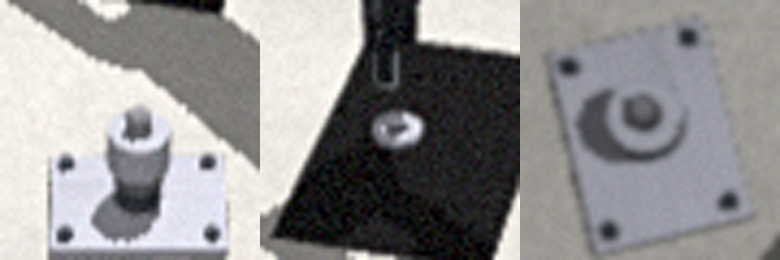

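The fixture crop shows the thick and medium rings stacked on the arbor with the tip proud of them, and the thin ring lies below the gripper. I go down for the thin ring.

Emit:
jog_arm(
  increments=[
    {"slide": [0, -3, 15], "rotation": [0, 0, 0]},
    {"slide": [0, 0, 15], "rotation": [0, 0, 0]},
    {"slide": [0, 0, 15], "rotation": [0, 0, 0]},
    {"slide": [0, 0, 10], "rotation": [0, 0, 0]},
    {"slide": [0, 0, 8], "rotation": [0, 0, 0]},
    {"slide": [0, 0, 4], "rotation": [0, 0, 0]},
    {"slide": [0, 0, 2], "rotation": [0, 0, 0]},
    {"slide": [0, 0, 0], "rotation": [0, 0, 0]},
    {"slide": [0, 0, 0], "rotation": [0, 0, 0]},
  ],
)

```text
time: 25.17
tool_pos: [0.5959, -0.2058, 0.0045]
tool_rot: [0.0, 0.001, 1.0, -0.0]
contact_force: [1.2, -0.3, -0.8]
gripper_width: 0.753
```

Emit:
jog_arm(
  increments=[
    {"slide": [0, 0, 0], "rotation": [0, 0, 0]},
    {"slide": [0, 0, 0], "rotation": [0, 0, 0]},
    {"slide": [0, 0, 0], "rotation": [0, 0, 0]},
    {"slide": [0, 0, 0], "rotation": [0, 0, 0]},
    {"slide": [0, 0, 0], "rotation": [0, 0, 0]},
    {"slide": [0, 0, 0], "rotation": [0, 0, 0]},
  ],
  fingers=0.4,
)

```text
time: 25.67
tool_pos: [0.5966, -0.2061, 0.0058]
tool_rot: [0.001, 0.001, 1.0, -0.001]
contact_force: [-0.6, -0.1, 4.8]
gripper_width: 0.491
```

Emit:
jog_arm(
  increments=[
    {"slide": [0, 0, -5], "rotation": [0, 0, 0]},
    {"slide": [0, 0, -10], "rotation": [0, 0, 0]},
    {"slide": [0, 0, -15], "rotation": [0, 0, 0]},
    {"slide": [0, 0, -15], "rotation": [0, 0, 0]},
    {"slide": [0, 0, 0], "rotation": [0, 0, 0]},
    {"slide": [0, 0, 0], "rotation": [0, 0, 0]},
  ],
)

```text
time: 26.17
tool_pos: [0.5969, -0.2063, 0.0516]
tool_rot: [0.002, 0.001, 1.0, -0.001]
contact_force: [-0.3, 0.3, -0.2]
gripper_width: 0.493
```

```bash
python3 over.py l1 .008 -.0013
```

```text
26.2167 [ 0.596  -0.2058  0.0501] [ 0.4  1.3 -1.2]
```

View pics/l1.png

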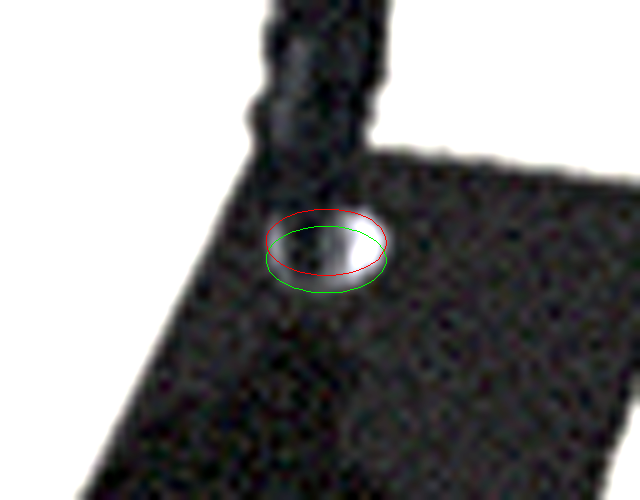

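Emit:
jog_arm(
  increments=[
    {"slide": [0, 0, -15], "rotation": [0, 0, 0]},
    {"slide": [0, 0, -22], "rotation": [0, 0, 0]},
    {"slide": [0, 0, -22], "rotation": [0, 0, 0]},
    {"slide": [4, 15, -25], "rotation": [0, 0, 0]},
    {"slide": [8, 30, 0], "rotation": [0, 0, 0]},
    {"slide": [8, 30, 0], "rotation": [0, 0, 0]},
    {"slide": [8, 30, 0], "rotation": [0, 0, 0]},
    {"slide": [8, 30, 0], "rotation": [0, 0, 0]},
    {"slide": [8, 30, 0], "rotation": [0, 0, 0]},
    {"slide": [8, 30, 0], "rotation": [0, 0, 0]},
    {"slide": [8, 30, 0], "rotation": [0, 0, 0]},
    {"slide": [8, 30, 0], "rotation": [0, 0, 0]},
    {"slide": [8, 30, 0], "rotation": [0, 0, 0]},
    {"slide": [8, 30, 0], "rotation": [0, 0, 0]},
    {"slide": [8, 30, 0], "rotation": [0, 0, 0]},
    {"slide": [8, 30, 0], "rotation": [0, 0, 0]},
    {"slide": [6, 25, 0], "rotation": [0, 0, 0]},
    {"slide": [2, 15, 0], "rotation": [0, 0, 0]},
    {"slide": [0, 0, 0], "rotation": [0, 0, 0]},
    {"slide": [0, 0, 0], "rotation": [0, 0, 0]},
  ],
)

```text
time: 27.88
tool_pos: [0.4876, 0.2099, 0.1331]
tool_rot: [-0.0, -0.0, 1.0, -0.0]
contact_force: [0.6, -0.6, -0.7]
gripper_width: 0.492
```

Emit:
jog_arm(
  increments=[
    {"slide": [0, 0, 5], "rotation": [0, 0, 0]},
    {"slide": [0, 0, 5], "rotation": [0, 0, 0]},
    {"slide": [0, 0, 0], "rotation": [0, 0, 0]},
    {"slide": [0, 0, 0], "rotation": [0, 0, 0]},
  ],
)

```text
time: 28.22
tool_pos: [0.4877, 0.2086, 0.1221]
tool_rot: [-0.001, 0.001, 1.0, -0.0]
contact_force: [-0.2, -0.8, -0.2]
gripper_width: 0.492
```

```bash
python3 over.py m1 .008 -.0018
```

```text
28.2667 [0.488  0.2088 0.1225] [-1.  -0.3  0.6]
```

View pics/m1.png

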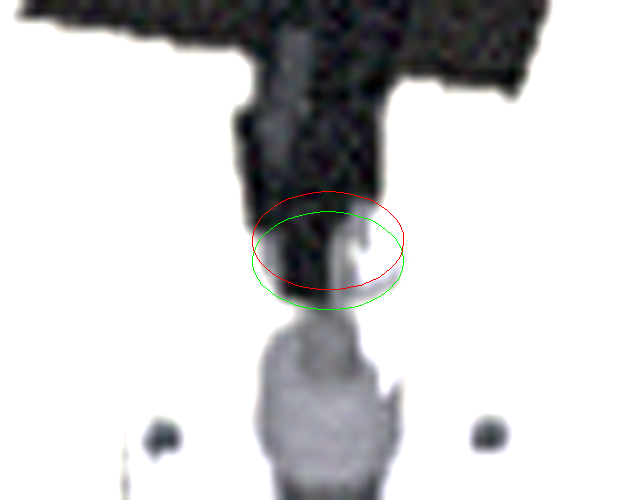

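Emit:
jog_arm(
  increments=[
    {"slide": [0, 0.3, 8], "rotation": [0, 0, 0]},
    {"slide": [0, 0, 6], "rotation": [0, 0, 0]},
    {"slide": [0, 0, 4], "rotation": [0, 0, 0]},
    {"slide": [0, 0, 2], "rotation": [0, 0, 0]},
    {"slide": [0, 0, 1], "rotation": [0, 0, 0]},
    {"slide": [0, 0, 1], "rotation": [0, 0, 0]},
    {"slide": [0, 0, 0], "rotation": [0, 0, 0]},
  ],
)

```text
time: 28.85
tool_pos: [0.488, 0.2099, 0.1009]
tool_rot: [-0.0, 0.001, 1.0, -0.0]
contact_force: [0.1, 0.2, -0.3]
gripper_width: 0.493
```

Emit:
jog_arm(
  increments=[
    {"slide": [0, 0, 1], "rotation": [0, 0, 0]},
    {"slide": [0, 0, 1], "rotation": [0, 0, 0]},
    {"slide": [0, 0, 0], "rotation": [0, 0, 0]},
  ],
)

```text
time: 29.1
tool_pos: [0.4881, 0.2099, 0.099]
tool_rot: [0.0, 0.001, 1.0, -0.0]
contact_force: [0.2, 0.7, 0.1]
gripper_width: 0.488
```

Emit:
jog_arm(
  increments=[
    {"slide": [0, 0, 1], "rotation": [0, 0, 0]},
    {"slide": [0, 0, 1], "rotation": [0, 0, 0]},
    {"slide": [0, 0, 0], "rotation": [0, 0, 0]},
  ],
)

```text
time: 29.35
tool_pos: [0.4879, 0.2098, 0.0968]
tool_rot: [-0.0, 0.001, 1.0, -0.0]
contact_force: [1.1, -0.5, -0.3]
gripper_width: 0.489
```

Emit:
jog_arm(
  increments=[
    {"slide": [0, -0.3, 1], "rotation": [0, 0, 0]},
    {"slide": [0, 0, 1], "rotation": [0, 0, 0]},
    {"slide": [0, 0, 1], "rotation": [0, 0, 0]},
    {"slide": [0, 0, 0], "rotation": [0, 0, 0]},
  ],
)

```text
time: 29.68
tool_pos: [0.4879, 0.2095, 0.0937]
tool_rot: [-0.0, 0.001, 1.0, -0.0]
contact_force: [0.8, 0.5, -0.4]
gripper_width: 0.491
```

Emit:
jog_arm(
  increments=[
    {"slide": [0, 0, 1.5], "rotation": [0, 0, 0]},
    {"slide": [0, 0, 1.5], "rotation": [0, 0, 0]},
    {"slide": [0, 0, 1.5], "rotation": [0, 0, 0]},
    {"slide": [0, 0, 1.5], "rotation": [0, 0, 0]},
    {"slide": [0, 0, 1.5], "rotation": [0, 0, 0]},
    {"slide": [0, 0, 0], "rotation": [0, 0, 0]},
  ],
)

```text
time: 30.18
tool_pos: [0.4878, 0.2095, 0.086]
tool_rot: [-0.0, 0.001, 1.0, -0.0]
contact_force: [1.6, 0.1, 0.3]
gripper_width: 0.488
```

Emit:
jog_arm(
  increments=[
    {"slide": [0, 0, 1.5], "rotation": [0, 0, 0]},
    {"slide": [0, 0, 1], "rotation": [0, 0, 0]},
    {"slide": [0, 0, 0], "rotation": [0, 0, 0]},
  ],
)

```text
time: 30.43
tool_pos: [0.4879, 0.2095, 0.0837]
tool_rot: [-0.0, 0.001, 1.0, -0.0]
contact_force: [0.1, 0.0, -0.4]
gripper_width: 0.494
```

Emit:
jog_arm(
  increments=[
    {"slide": [0, 0, 1], "rotation": [0, 0, 0]},
    {"slide": [0, 0, 0.7], "rotation": [0, 0, 0]},
    {"slide": [0, 0, 0], "rotation": [0, 0, 0]},
  ],
)

```text
time: 30.68
tool_pos: [0.4883, 0.2096, 0.0827]
tool_rot: [0.0, 0.001, 1.0, 0.0]
contact_force: [-1.1, -0.3, 1.5]
gripper_width: 0.49
```

Emit:
jog_arm(
  increments=[
    {"slide": [0, 0, 0], "rotation": [0, 0, 0]},
    {"slide": [0, 0, 0], "rotation": [0, 0, 0]},
    {"slide": [0, 0, 0], "rotation": [0, 0, 0]},
    {"slide": [0, 0, -5], "rotation": [0, 0, 0]},
    {"slide": [0, 0, -15], "rotation": [0, 0, 0]},
    {"slide": [0, 0, -15], "rotation": [0, 0, 0]},
    {"slide": [0, 0, 0], "rotation": [0, 0, 0]},
    {"slide": [0, 0, 0], "rotation": [0, 0, 0]},
  ],
  fingers=0.75,
)

```text
time: 31.35
tool_pos: [0.4889, 0.2098, 0.1184]
tool_rot: [0.001, 0.001, 1.0, 0.0]
contact_force: [0.4, -0.3, -0.5]
gripper_width: 0.751
```

```bash
python3 look.py n1
```

```text
31.45 [0.4876 0.2094 0.1166] [-5.e-04  7.e-04  1.e+00 -1.e-04] [-0.   0.2 -0.3] 0.7519977076633445
side 311 210
top 302 198
```

View pics/n1.png

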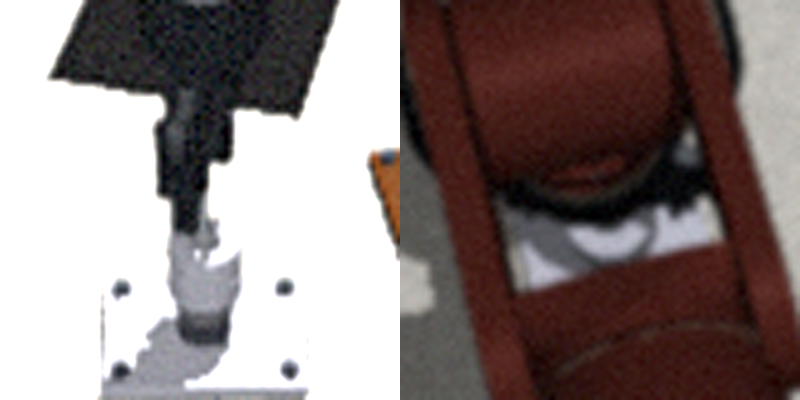

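Emit:
jog_arm(
  increments=[
    {"slide": [0, 0, 0], "rotation": [0, 0, 0]},
    {"slide": [0, 0, 0], "rotation": [0, 0, 0]},
    {"slide": [0, 0, 0], "rotation": [0, 0, 0]},
    {"slide": [0, 0, 0], "rotation": [0, 0, 0]},
    {"slide": [0, 0, 0], "rotation": [0, 0, 0]},
    {"slide": [0, 0, 0], "rotation": [0, 0, 0]},
  ],
  fingers=0.3,
)

```text
time: 31.95
tool_pos: [0.488, 0.2096, 0.1172]
tool_rot: [-0.0, 0.001, 1.0, -0.0]
contact_force: [0.5, -0.2, -0.2]
gripper_width: 0.3
```

Emit:
jog_arm(
  increments=[
    {"slide": [0, 0, 8], "rotation": [0, 0, 0]},
    {"slide": [0, 0, 8], "rotation": [0, 0, 0]},
    {"slide": [0, 0, 5], "rotation": [0, 0, 0]},
    {"slide": [0, 0, 2], "rotation": [0, 0, 0]},
    {"slide": [0, 0, 0], "rotation": [0, 0, 0]},
    {"slide": [0, 0, 0], "rotation": [0, 0, 0]},
  ],
)

```text
time: 32.45
tool_pos: [0.4879, 0.2095, 0.094]
tool_rot: [-0.0, 0.001, 1.0, -0.0]
contact_force: [-0.0, 0.5, 0.5]
gripper_width: 0.299
```

```bash
python3 look.py o1
```

```text
32.55 [0.4883 0.2096 0.0946] [3.e-04 7.e-04 1.e+00 1.e-04] [-0.1 -1.7  0.3] 0.29392705940003655
side 311 216
top 302 199
```

View pics/o1.png

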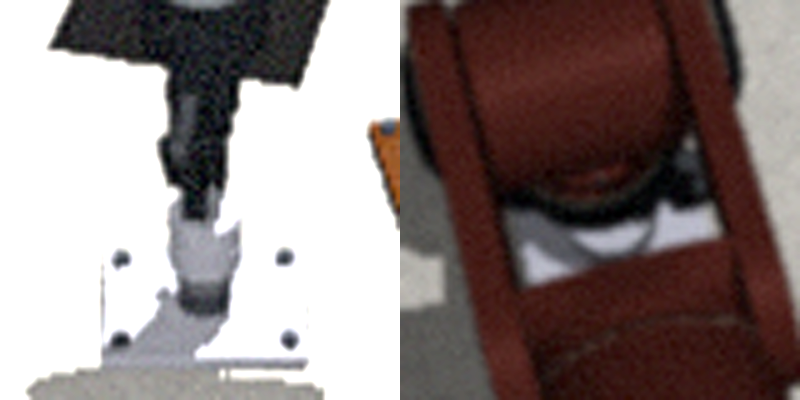

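Emit:
jog_arm(
  increments=[
    {"slide": [0, 0, 2], "rotation": [0, 0, 0]},
    {"slide": [0, 0, 2], "rotation": [0, 0, 0]},
    {"slide": [0, 0, 1], "rotation": [0, 0, 0]},
    {"slide": [0, 0, 0], "rotation": [0, 0, 0]},
  ],
)

```text
time: 32.88
tool_pos: [0.488, 0.2095, 0.0891]
tool_rot: [-0.0, 0.001, 1.0, -0.0]
contact_force: [-0.3, 1.3, -0.3]
gripper_width: 0.299
```

Emit:
jog_arm(
  increments=[
    {"slide": [0, 0, 1], "rotation": [0, 0, 0]},
    {"slide": [0, 0, 1], "rotation": [0, 0, 0]},
    {"slide": [0, 0, 0], "rotation": [0, 0, 0]},
  ],
)

```text
time: 33.13
tool_pos: [0.4882, 0.2096, 0.0876]
tool_rot: [0.0, 0.001, 1.0, 0.0]
contact_force: [-1.5, 0.6, 3.3]
gripper_width: 0.303
```

Emit:
jog_arm(
  increments=[
    {"slide": [0, 0, 1], "rotation": [0, 0, 0]},
    {"slide": [0, 0, 1], "rotation": [0, 0, 0]},
    {"slide": [0, 0, 0], "rotation": [0, 0, 0]},
  ],
)

```text
time: 33.38
tool_pos: [0.4882, 0.2096, 0.0853]
tool_rot: [0.0, 0.001, 1.0, 0.0]
contact_force: [-0.2, -0.8, 3.4]
gripper_width: 0.297
```

Emit:
jog_arm(
  increments=[
    {"slide": [0, 0, 1], "rotation": [0, 0, 0]},
    {"slide": [0, 0, 1], "rotation": [0, 0, 0]},
    {"slide": [0, 0, 0], "rotation": [0, 0, 0]},
  ],
)

```text
time: 33.63
tool_pos: [0.4881, 0.2096, 0.0831]
tool_rot: [0.0, 0.001, 1.0, 0.0]
contact_force: [-0.3, -0.2, 2.9]
gripper_width: 0.297
```

Emit:
jog_arm(
  increments=[
    {"slide": [0, 0, 1], "rotation": [0, 0, 0]},
    {"slide": [0, 0, 0], "rotation": [0, 0, 0]},
  ],
)

```text
time: 33.8
tool_pos: [0.4881, 0.2096, 0.0822]
tool_rot: [0.0, 0.001, 1.0, 0.0]
contact_force: [1.4, -0.5, 3.1]
gripper_width: 0.299
```

Emit:
jog_arm(
  increments=[
    {"slide": [0, 0, 1], "rotation": [0, 0, 0]},
    {"slide": [0, 0, 0], "rotation": [0, 0, 0]},
  ],
)

```text
time: 33.97
tool_pos: [0.4882, 0.2096, 0.0814]
tool_rot: [0.0, 0.001, 1.0, 0.0]
contact_force: [-0.4, -0.3, 3.4]
gripper_width: 0.299
```

Emit:
jog_arm(
  increments=[
    {"slide": [0, 0, 1], "rotation": [0, 0, 0]},
    {"slide": [0, 0, 0], "rotation": [0, 0, 0]},
  ],
)

```text
time: 34.13
tool_pos: [0.4884, 0.2096, 0.0811]
tool_rot: [0.0, 0.001, 1.0, 0.0]
contact_force: [-1.4, 0.2, 8.0]
gripper_width: 0.3
```

Emit:
jog_arm(
  increments=[
    {"slide": [0, 0, 1], "rotation": [0, 0, 0]},
    {"slide": [0, 0, 0], "rotation": [0, 0, 0]},
  ],
)

```text
time: 34.3
tool_pos: [0.4886, 0.2097, 0.0808]
tool_rot: [0.0, 0.001, 1.0, -0.0]
contact_force: [-3.5, -0.8, 10.0]
gripper_width: 0.298
```

Emit:
jog_arm(
  increments=[
    {"slide": [0, 0, 1], "rotation": [0, 0, 0]},
    {"slide": [0, 0, 0], "rotation": [0, 0, 0]},
  ],
)

```text
time: 34.47
tool_pos: [0.4888, 0.2097, 0.0804]
tool_rot: [0.0, 0.001, 1.0, -0.0]
contact_force: [-5.3, -1.8, 13.1]
gripper_width: 0.305
```

Emit:
jog_arm(
  increments=[
    {"slide": [1, -0.3, 1], "rotation": [0, 0, 0]},
    {"slide": [0, 0, 0], "rotation": [0, 0, 0]},
  ],
)

```text
time: 34.63
tool_pos: [0.4887, 0.2097, 0.0803]
tool_rot: [0.002, 0.001, 1.0, 0.0]
contact_force: [-4.4, -1.4, 15.4]
gripper_width: 0.301
```

Emit:
jog_arm(
  increments=[
    {"slide": [0.4, 0, 1], "rotation": [0, 0, 0]},
    {"slide": [0, 0, 0], "rotation": [0, 0, 0]},
  ],
)

```text
time: 34.8
tool_pos: [0.4888, 0.2097, 0.0801]
tool_rot: [0.002, 0.001, 1.0, 0.0]
contact_force: [-4.9, -2.0, 18.2]
gripper_width: 0.302
```

Emit:
jog_arm(
  increments=[
    {"slide": [0.8, 0, 0.7], "rotation": [0, 0, 0]},
    {"slide": [0, 0, 0], "rotation": [0, 0, 0]},
  ],
)

```text
time: 34.97
tool_pos: [0.4886, 0.2097, 0.0799]
tool_rot: [0.003, 0.001, 1.0, 0.0]
contact_force: [-2.8, -1.5, 18.7]
gripper_width: 0.304
```

Emit:
jog_arm(
  increments=[
    {"slide": [0.2, 0, 0.5], "rotation": [0, 0, 0]},
    {"slide": [0, 0, 0], "rotation": [0, 0, 0]},
    {"slide": [0, 0, 0], "rotation": [0, 0, 0]},
  ],
)

```text
time: 35.22
tool_pos: [0.4887, 0.2097, 0.0798]
tool_rot: [0.003, 0.001, 1.0, 0.0]
contact_force: [-2.9, -2.0, 20.1]
gripper_width: 0.301
```

Emit:
jog_arm(
  increments=[
    {"slide": [0, 0, 0], "rotation": [0, 0, 0]},
    {"slide": [0, 0, 0], "rotation": [0, 0, 0]},
    {"slide": [0, 0, 0], "rotation": [0, 0, 0]},
    {"slide": [0, 0, 0], "rotation": [0, 0, 0]},
    {"slide": [0, 0, 0], "rotation": [0, 0, 0]},
    {"slide": [0, 0, 0], "rotation": [0, 0, 0]},
  ],
)

```text
time: 35.72
tool_pos: [0.4887, 0.2097, 0.0798]
tool_rot: [0.003, 0.001, 1.0, 0.0]
contact_force: [-3.9, -2.7, 19.6]
gripper_width: 0.301
```

Emit:
jog_arm(
  increments=[
    {"slide": [0, 0, 0], "rotation": [0, 0, 0]},
    {"slide": [0, 0, 0], "rotation": [0, 0, 0]},
    {"slide": [0, 0, 0], "rotation": [0, 0, 0]},
    {"slide": [0, 0, 0], "rotation": [0, 0, 0]},
    {"slide": [0, 0, 0], "rotation": [0, 0, 0]},
    {"slide": [0, 0, 0], "rotation": [0, 0, 0]},
    {"slide": [0, 0, 0], "rotation": [0, 0, 0]},
    {"slide": [0, 0, 0], "rotation": [0, 0, 0]},
  ],
)

```text
time: 36.38
tool_pos: [0.4887, 0.2097, 0.0798]
tool_rot: [0.003, 0.001, 1.0, 0.0]
contact_force: [-3.5, -2.2, 20.2]
gripper_width: 0.3
```

```bash
python3 look.py p1
```

```text
36.4833 [0.4887 0.2097 0.0798] [3.1e-03 6.0e-04 1.0e+00 3.0e-04] [-3.5 -3.1 20.7] 0.29857419256895495
side 310 219
top 302 200
```

View pics/p1.png

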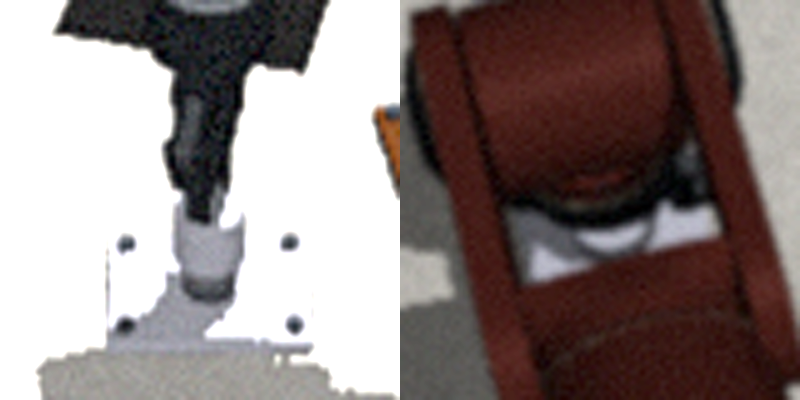

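Emit:
jog_arm(
  increments=[
    {"slide": [-0.8, 0.1, -2], "rotation": [0, 0, 0]},
    {"slide": [-0.8, 0.1, -2], "rotation": [0, 0, 0]},
    {"slide": [-0.8, 0.1, -2], "rotation": [0, 0, 0]},
    {"slide": [0, 0, -3], "rotation": [0, 0, 0]},
    {"slide": [0, 0, -8], "rotation": [0, 0, 0]},
    {"slide": [0, 0, -15], "rotation": [0, 0, 0]},
    {"slide": [0, 0, -20], "rotation": [0, 0, 0]},
    {"slide": [0, 0, -25], "rotation": [0, 0, 0]},
    {"slide": [0, 0, -25], "rotation": [0, 0, 0]},
    {"slide": [0, -20, -25], "rotation": [0, 0, 0]},
    {"slide": [0, -30, 0], "rotation": [0, 0, 0]},
    {"slide": [0, -30, 0], "rotation": [0, 0, 0]},
    {"slide": [0, -30, 0], "rotation": [0, 0, 0]},
    {"slide": [0, -30, 0], "rotation": [0, 0, 0]},
    {"slide": [0, -30, 0], "rotation": [0, 0, 0]},
    {"slide": [0, -30, 0], "rotation": [0, 0, 0]},
    {"slide": [0, -20, 0], "rotation": [0, 0, 0]},
    {"slide": [0, 0, 0], "rotation": [0, 0, 0]},
    {"slide": [0, 0, 0], "rotation": [0, 0, 0]},
  ],
)

```text
time: 38.07
tool_pos: [0.4875, -0.011, 0.2018]
tool_rot: [-0.0, 0.002, 1.0, 0.0]
contact_force: [0.5, -0.4, -0.3]
gripper_width: 0.299
```

Run:
```python
from h import *
fs={c:optics.grab_frame(c) for c in("side","top")}
s=state();print(s["time"],np.round(s["tool_pos"],4),np.round(s["contact_force"],1))
o=[]
for c,(u,v) in(("side",(311,220)),("top",(303,202))):
    f=fs[c];k=13
    im=cv2.convertScaleAbs(cv2.resize(f["frame"][v-20:v+20,u-15:u+15],None,fx=k,fy=k,interpolation=cv2.INTER_CUBIC),alpha=1.2)
    for z,r,col in((.099,.0065,(255,0,0)),(.082,.023,(0,0,255)),(.074,.023,(0,200,255)),(.060,.023,(0,160,0)),(.040,.023,(0,255,0))):
        q=np.array([proj(f,(.488+r*np.cos(t),.2093+r*np.sin(t),z)) for t in np.linspace(0,2*np.pi,60)])
        q=((q-[u-15,v-20]+.5)*k).astype(int)
        if c=="side" or z>.08: cv2.polylines(im,[q],True,col,1)
    o.append(im)
cv2.imwrite("pics/q1.png",np.hstack(o))
cv2.imwrite("pics/q2.png",fs["top"]["frame"])
```

```text
38.1667 [ 0.4876 -0.0098  0.2019] [-0.4  0.3  0.2]
```

View pics/q1.png

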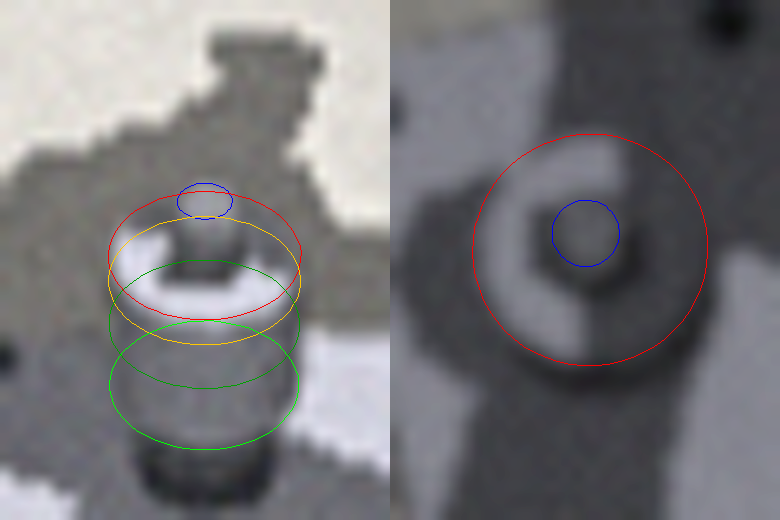

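View pics/q2.png

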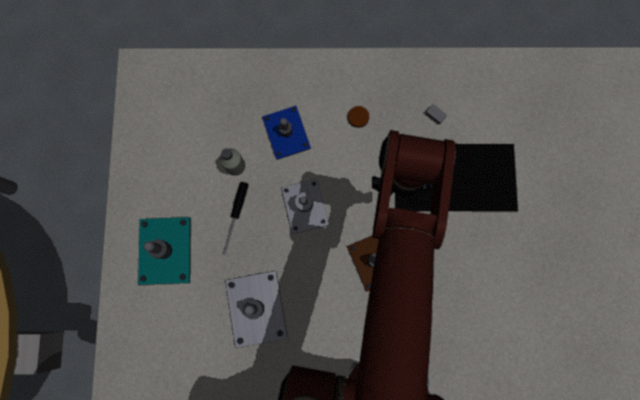

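In q1, the models drawn at the fully-home heights coincide with the stack: tip at about (205,200), top ring face at about (205,255), bottom rim at about (205,450). In q2 the other items are where they started, and the arm is clear of everything.

Run:
```python
from h import *
print(manip.job_done(), state()["time"])
```

```text
the job is handed in; nothing more can be done
the job is handed in; nothing more can be done
```

The three rings are stacked on the arbor of the smaller white-plate fixture, with the thick one at the bottom, the medium one in the middle and the thin one on top. I then pushed the stack and carrier down until they bottomed on the spring seat and handed the job in, at about 38 s of the 72 s allowed.

- **Push:** the carrier slid under about 3–4 N. The force then rose steeply from about 81 mm fingertip height, close to the 82 mm where the top of the stack should sit when home. I held 19.6–20.7 N for about 1.3 s, then released it gradually and moved the arm clear.
- **Arbor load:** the wrist sensor showed at most about 2–3 N sideways while threading the rings. During the push it peaked at about 5.5 N sideways, so I nudged the tool over, which brought it to about 4 N. The highest wrist force I read was about 21 N, well under the 30 N arbor limit; I read it only at the end of each move.
- **Last pictures:** outlines drawn at the fully home heights matched the stack in both cameras. The bystanders and the other fixtures looked unmoved, and the wrist force read about zero.
- **Disagreement:** while the thick ring was in the gripper, the side camera showed it about 1.5 mm off in x. I allowed for this when placing the medium ring. No check failed.

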